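# Photograph the weighted rook

### The job

We want a picture of the weighted rook for an online listing: plug the little lamp block fully home into the square socket of the photo stand, with its white lit face towards the stand's round disc, and let go of it. Then find out which of the two look-alike rooks in the open chess box is the heavier: lift the left one (as the robot sees it) clear of the box, feel its weight for a moment and stand it back upright in its tray, then lift the right one and feel it too. Finish while still holding the heavier one in the gripper, upright and still, about 5 cm above the middle of the disc, with the lighter one standing released in the box, the lamp still plugged in and the other things on the sideboard left where they were.

Things in the scene. Friction and masses are not known exactly. Their poses are not given: they have to be found in the camera images.
- lamp_center (a point): lamp block, aluminium, about 95 to 155 g, 78 mm tall, standing upright on its plug. Below: square grey plug 28 x 28 mm, 22 mm long (last 4 mm reduced to 24 x 24). Above: head 36 (x) x 44 (y) x 56 mm tall; its underside is the shoulder that comes to rest on the stand's top. This point: on its axis, half-way up (39 mm above the plug's end). Axes: z up, -x is the side with the white lit face, grip the two plain sides across y
- lamp_foot (a point): centre of the end of the lamp's plug (bottom of the lamp block), axes as the lamp's
- lamp_face (a point): on the lamp's white lit face, 51 mm above the plug's end and 18 mm from the lamp's axis
- lamp: the lamp block as a whole; origin at the centre of the plug's end
- stand: photo stand: fixed wooden block 150 (x) x 110 (y) x 30 mm high, origin under its centre on the sideboard. A round stone disc (64 mm across, 4 mm thick) lies on its top 33 mm towards its -x; the square socket lies 45 mm towards its +x
- socket (a point): centre of the mouth of the square socket, at the stand's top face (30 mm up): hole 31 x 31 mm, sides along the stand's x and y, 24 mm deep, small chamfer. Axes as the stand's; the disc lies towards -x of it
- disc (a point): centre of the upper face of the stand's round disc, 34 mm above the sideboard
- box: folding wooden chess box, fixed, lying open as two shallow trays side by side along its x, each 120 (x) x 210 (y) mm outside, 30 mm high, floor 8 mm thick, walls 8 mm. Origin under the middle of the near tray (towards the robot), where the rooks stand about 48 mm to its +y and -y; the other tray, 122 mm towards +x, holds a card case 18 mm thick
- rook_left_center (a point): white plastic chess rook standing in the near tray, the left one as the robot sees them (larger y). 102 mm tall: round foot 49 mm across, tapering to 39 mm at 38 mm up; straight round neck 33 mm across from 41 to 85 mm above its underside (grip here); head 43 mm across. This point: on its axis, 51 mm above its underside
- rook_right_center (a point): white plastic chess rook standing in the near tray, the right one as the robot sees them (smaller y). 102 mm tall: round foot 49 mm across, tapering to 39 mm at 38 mm up; straight round neck 33 mm across from 41 to 85 mm above its underside (grip here); head 43 mm across. This point: on its axis, 51 mm above its underside
- rook_left: the left rook as a whole; origin at the centre of its underside, z up the rook. The two look the same, but a slug hidden inside makes one (either) the heavier: 55 to 75 g against 210 to 290 g
- rook_right: the right rook as a whole; origin at the centre of its underside, z up the rook. The two look the same, but a slug hidden inside makes one (either) the heavier: 55 to 75 g against 210 to 290 g
- stopper: chrome bottle stopper, 36 mm across, 50 mm tall, a bystander standing between stand and box; origin under its centre
- ring_dish: ceramic ring dish, 70 mm across, with a 45 mm tall cone in the middle, a bystander beyond the gap between stand and box; origin under its centre

How it is judged:
By the outcome, as a careful person would: the job done as asked, in the order asked, and still so for the second after the job is handed in, while the arm keeps its last pose, push and grip.
It also fails if it takes over 72 s, if anything falls off the work surface, if the arm or the gripper's body presses on something with over 40 N, if the wrist force passes 120 N, or if a joint passes its speed limit or range.

### The arm

A 7-joint arm with a two-finger parallel gripper is mounted at the origin on the work surface. World frame = base frame: x ahead of the robot, y to its left, z up, the work surface at z = 0. Lengths are in m, angles in rad, forces in N, time in s.
With the tool pointing down it reaches from about 0.4 to 0.9 m from the base axis. Payload 5.6 kg.
Tool frame: the origin (TCP) lies at the very end of the fingers, on their centre line; the grasp point (between the pads) lies env.grip_point_offset behind it (env.grip_point_offset is the distance from the TCP to the grasp point, in m); z points along the fingers, y is the direction in which the jaws open and shut (so a half turn about z gives the same grasp; the last joint's range is limited). The gripper opens to 92 mm and grips with 3 to 60 N. Pads are 20 mm wide; open, the fingers measure 128 mm over their backs; the gripper's body (75 mm by 189 mm) begins 69 mm behind the grasp point.
Start: joints at [-1.303, 0.468, -0.012, 1.603, 0.006, 1.071, -0.056], TCP at [0.199, 0.619, 0.215] pointing down, gripper open.
Joint ranges: [-2.53, 2.53], [-0.31, 2.02], [-1.57, 1.55], [0.28, 2.44], [-1.29, 4.43], [0.15, 1.84], [-2.92, 2.92]. Speed limits (rad/s): [2.57, 2.57, 3.14, 3.14, 3.14, 3.14, 3.14].

### API

Orientations are given as a rotation vector (axis times angle).
In Python, from bench import env, vision gives the robot as it stands. The module is installed in compiled form; this text tells all that it offers.
- The arm moves only by the tool drive_tool, never from a script. Its argument "motion" is text: rows parted by semicolons, each of 4 numbers parted by spaces: the shift along the tool's x, y, z in m, then the turn about the tool's z in degrees. A call has 1 to 8 rows; each row is the pose to reach, as a shift and turn from the pose commanded when the call began, along the tool's axes at that moment; what a row does not reach only later rows make up. A row lasts 1/12 s, in which the tool goes at most 41.7 mm and 7.16 degrees, less where a joint would pass 70% of its speed; a pose out of reach is approached as far as the arm can. A call with a gripper value outside its range is refused whole. "grip" is the closure, from 0 (fully open) to 1 (shut), set as the call begins (left out, the last holds). The fingers move at their own pace and stop on an object; "newtons" is the grip in N (left out, the last holds). Time passes only in rows, so rows that repeat a pose let the fingers close. It gives the time, the measured TCP pose, the force and the opening at its end, in the units of the state.
- env.state(): the state, without advancing time (a new reading comes with each control period).
- vision.snapshot(name): name is "scene" or "top"; returns a dict with "img" (420x560x3 uint8, red, green, blue), "vertical_fov" (degrees; the focal length in pixels is half the picture's height over the tangent of half this angle, whatever the lens; pixels are square), "cx", "cy" (the principal point, pixels), "dist" ([k1, k2, p1, p2, k3] as OpenCV has them; the pictures are not rectified), "pose" (4x4, takes a point from camera to world coordinates). Camera axes: x right, y down, z forward; pixel columns grow to the right and rows downward; lengths in m; the calibration is good to about 2 mm. A picture is of the moment at which its call begins. There is no depth.
- env.job_done(): hands the job in, once; it reports no verdict.
The state is a dict: "t": time; "joint_positions": joint angles; "joint_velocities": joint speeds; "tau": joint torques, N m; "tcp_pos": TCP position; "orientation": TCP orientation; "force": force on the tool from outside, world axes, zero at the start; "torque": the same for the moment, N m; "gripper_width": opening from 0.0 (shut) to 1.0 (fully open).
Only numpy, scipy, OpenCV 4.12 (cv2) and the standard library are available. Lean on these libraries where they do the work, as an engineer would, in place of code of your own. Each camera call takes 0.05 s, during which the arm holds its last target.

## Working session

There is one attempt and no reset: what is moved stays moved. The work goes in short steps, Python scripts to look and compute and a tool call to move; the robot and the scene stay as the last step left them, time stands still between calls to the robot, and variables do not carry over. Pictures are saved under pics/ and viewed, and the job is handed in when it is done.

Besides the shell and the picture viewer there is one more tool, called after "Call:" as a command line: name --argument value ..., lists and objects as JSON in quotes. drive_tool: Moves the arm, as the interface text tells. Its arguments: {"type":"object","properties":{"motion":{"type":"string"},"grip":{"type":"number"},"newtons":{"type":"number"}},"required":["motion"]}

```bash
mkdir -p pics; python3 - <<'E'
from bench import env, vision
import cv2,numpy as np
print(env.state(), env.grip_point_offset)
for n in ("scene","top"):
    s=vision.snapshot(n)
    cv2.imwrite(f"pics/{n}0.png",s["img"][:,:,::-1])
    np.savez(f"{n}0.npz",**s)
    print(n,s["vertical_fov"],s["cx"],s["cy"],s["dist"],s["pose"])
E
```

```text
{'t': 0.0, 'joint_positions': array([-1.30300253,  0.46835999, -0.01159951,  1.60356961,  0.00600838,
        1.07140867, -0.05633724]), 'joint_velocities': array([-0.00033754,  0.00017392,  0.00019424, -0.00084121, -0.00102496,
        0.00136634, -0.00156803]), 'tau': array([ 8.49944081e-04, -5.20581114e+01, -1.20932877e-02, -2.43738556e+01,
       -5.65781922e-02,  1.73097599e-02,  1.64782582e-04]), 'tcp_pos': array([0.19867895, 0.61830536, 0.21367386]), 'orientation': array([-4.86365906e-01, -3.10357713e+00,  2.67953998e-03]), 'force': array([ 0.76330815,  0.34101223, -0.58474847]), 'torque': array([ 0.01510306,  0.02390772, -0.01903234]), 'gripper_width': 0.9986816169795509} 0.0187
scene 53.822478459122834 282.5800444642431 211.1294723638855 [-0.10656129  0.          0.          0.          0.        ] [[-0.86358005  0.43702236 -0.25147753  0.81722178]
 [ 0.50406572  0.73628278 -0.45144814  0.37741419]
 [-0.01213436 -0.51662281 -0.85612711  0.85760139]
 [ 0.          0.          0.          1.        ]]
top 48.485696781289505 285.7931464526097 211.51893607833574 [-0.12250625  0.          0.          0.          0.        ] [[-0.00831768 -0.98702576  0.16034638  0.38812861]
 [-0.99979083  0.0112048   0.01710978 -0.0521829 ]
 [-0.01868444 -0.16017053 -0.98691251  1.24457975]
 [ 0.          0.          0.          1.        ]]
```

View pics/scene0.png

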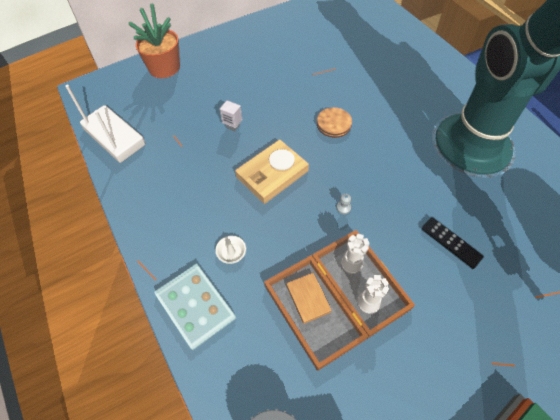

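View pics/top0.png

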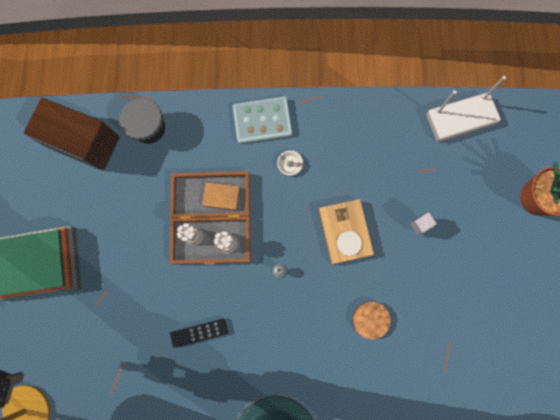

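The scene view shows the lamp at (231,114), the stand at (272,170), the stopper at (344,203), and the rooks at (356,252) and (374,293). In the top view the lamp is at (424,223), the stand at (346,231), and the rooks at (188,235) and (226,241). I'll zoom in next.

```bash
cat > h.py <<'E'
import numpy as np,cv2
def K(s):
    f=s["img"].shape[0]/2/np.tan(np.radians(float(s["vertical_fov"]))/2)
    return np.array([[f,0,float(s["cx"])],[0,f,float(s["cy"])],[0,0,1]])
def ray(s,uv):
    p=cv2.undistortPoints(np.array(uv,float).reshape(-1,1,2),K(s),np.array(s["dist"],float)).reshape(-1,2)
    d=np.c_[p,np.ones(len(p))]@s["pose"][:3,:3].T
    return s["pose"][:3,3],d
def plane(s,uv,z):
    o,d=ray(s,uv); return o+d*((z-o[2])/d[:,2])[:,None]
def proj(s,P):
    T=np.linalg.inv(s["pose"]); r,_=cv2.Rodrigues(T[:3,:3])
    return cv2.projectPoints(np.array(P,float).reshape(-1,1,3),r,T[:3,3],K(s),np.array(s["dist"],float))[0].reshape(-1,2)
def load(n): return dict(np.load(n))
def crop(s,x0,y0,w,h,k,fn):
    c=cv2.resize(s["img"][y0:y0+h,x0:x0+w],None,fx=k,fy=k,interpolation=cv2.INTER_CUBIC)
    cv2.imwrite(fn,c[:,:,::-1])
E
python3 - <<'E'
from h import *
a=load("scene0.npz");b=load("top0.npz")
def lay(c): return c
A=[cv2.resize(s["img"][y:y+60,x:x+80],(400,300),interpolation=cv2.INTER_CUBIC) for s,x,y in [(a,190,80),(b,385,190),(a,232,140),(b,305,195)]]
cv2.imwrite("pics/z1.png",np.vstack([np.hstack(A[:2]),np.hstack(A[2:])])[:,:,::-1])
A=[cv2.resize(s["img"][y:y+75,x:x+100],(400,300),interpolation=cv2.INTER_CUBIC) for s,x,y in [(a,320,225),(b,160,195),(a,300,170),(b,240,130)]]
cv2.imwrite("pics/z2.png",np.vstack([np.hstack(A[:2]),np.hstack(A[2:])])[:,:,::-1])
E
```

```text
(no output)
```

View pics/z1.png

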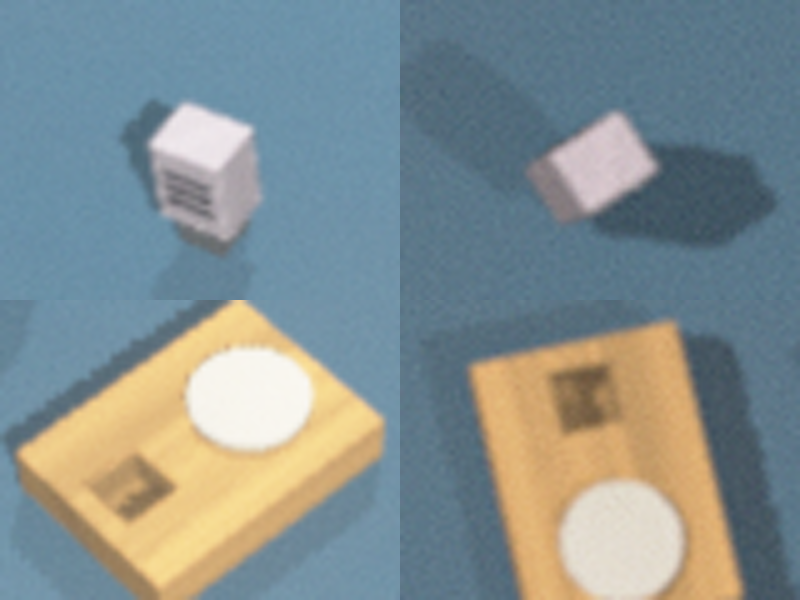

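View pics/z2.png

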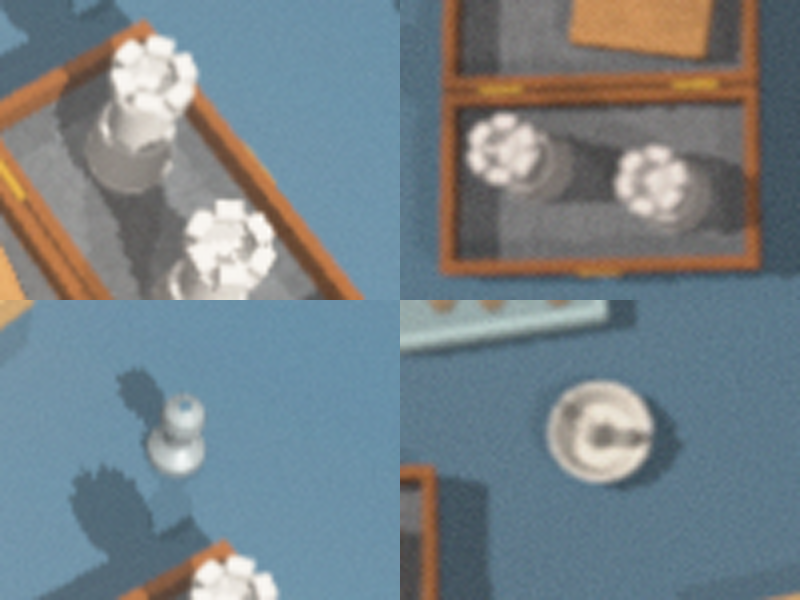

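```bash
python3 - <<'E'
from h import *
a=load("scene0.npz");b=load("top0.npz")
def tri(ua,ub):
    A=[];B=[]
    M=np.zeros((3,3));v=np.zeros(3);rs=[]
    for s,u in ((a,ua),(b,ub)):
        o,d=ray(s,u);d=d[0]/np.linalg.norm(d[0]);P=np.eye(3)-np.outer(d,d);M+=P;v+=P@o;rs.append((o,P))
    X=np.linalg.solve(M,v);return X,[np.linalg.norm(P@(X-o))*1e3 for o,P in rs]
H=lambda s:cv2.cvtColor(s["img"],cv2.COLOR_RGB2HSV)
def comp(m,c):
    n,l,st,ce=cv2.connectedComponentsWithStats(m.astype(np.uint8)); i=l[c[1],c[0]]
    return (l==i),st[i],ce[i]
res={}
for n,s,dc,st in (("scene",a,(282,160),(255,190)),("top",b,(349,243),(330,220))):
    h=H(s);
    m,stt,ce=comp((h[...,1]<50)&(h[...,2]>150),dc); P=plane(s,ce,.034);print(n,"disc",stt,ce,P); res[n]=ce
    w=(h[...,0]>10)&(h[...,0]<28)&(h[...,1]>90); mm,stt,ce=comp(w,st)
    mm=cv2.morphologyEx((mm|m).astype(np.uint8),cv2.MORPH_CLOSE,np.ones((5,5)))
    c=max(cv2.findContours(mm,0,1)[0],key=cv2.contourArea)
    r=cv2.minAreaRect(c);print(n,"stand",stt,cv2.boxPoints(r).round(1).tolist())
    q=cv2.approxPolyDP(c,4,True).reshape(-1,2);print("poly",q.tolist())
    print(plane(s,q,.03).round(4).tolist())
print(tri(res["scene"],res["top"]))
# lamp top
for n,s,c in (("scene",a,(231,107)),("top",b,(424,223))):
    h=H(s).astype(int); print(n,h[c[1]-3:c[1]+4:3,c[0]-3:c[0]+4:3].tolist())
    hh=h
    m=(h[...,1]<70); mm,stt,ce=comp(m,c); print(stt,ce)
    cc=max(cv2.findContours(mm.astype(np.uint8),0,1)[0],key=cv2.contourArea); print(cv2.minAreaRect(cc), cv2.approxPolyDP(cc,2,True).reshape(-1,2).tolist())
    for t in (150,165,180,195):
        m2=mm&(h[...,2]>t); print(t,m2.sum())
E
```

```text
scene disc [269 150  26  20 408] [281.39215686 159.25980392] [[ 0.50090714 -0.19027092  0.034     ]]
scene stand [ 236  140   72   63 1973] [[233.60000610351562, 171.39999389648438], [284.70001220703125, 133.8000030517578], [310.20001220703125, 168.39999389648438], [259.1000061035156, 206.10000610351562]]
poly [[279, 140], [236, 170], [264, 202], [307, 170], [307, 164]]
[[0.4726, -0.2515, 0.03], [0.6137, -0.2219, 0.03], [0.5993, -0.1033, 0.03], [0.4617, -0.1312, 0.03], [0.4517, -0.1471, 0.03]]
top disc [337 232  25  23 454] [348.98237885 242.95374449] [[ 0.50006958 -0.19497784  0.034     ]]
top stand [ 319  200   54   64 1890] [[318.3999938964844, 208.10000610351562], [360.0, 198.39999389648438], [373.0, 254.10000610351562], [331.5, 263.79998779296875]]
poly [[359, 200], [319, 209], [332, 263], [372, 254]]
[[0.6142, -0.2254, 0.03], [0.5912, -0.1188, 0.03], [0.4488, -0.1499, 0.03], [0.4708, -0.2548, 0.03]]
(array([ 0.49966122, -0.19485055,  0.02860482]), [np.float64(1.173331376431146), np.float64(1.1733313764311337)])
scene [[[161, 9, 235], [165, 9, 235], [160, 7, 234]], [[163, 8, 237], [163, 8, 238], [165, 7, 235]], [[165, 7, 235], [165, 7, 235], [165, 9, 235]]]
[219 100  24  32 546] [230.64835165 114.5970696 ]
((231.25003051757812, 114.25000762939453), (27.577163696289062, 25.455841064453125), 45.0) [[226, 100], [219, 107], [221, 121], [234, 131], [242, 120], [240, 105]]
150 414
165 369
180 213
195 169
top [[[173, 20, 208], [164, 20, 212], [173, 19, 215]], [[167, 20, 207], [171, 19, 215], [173, 16, 210]], [[168, 20, 212], [169, 20, 213], [168, 20, 212]]]
[409 212  29  23 407] [423.24815725 223.34643735]
((423.2982482910156, 223.5471954345703), (17.229703903198242, 24.960140228271484), 58.392494201660156) [[431, 213], [426, 212], [410, 222], [416, 234], [426, 232], [437, 224]]
150 248
165 227
180 207
195 182
```

```bash
python3 - <<'E'
from h import *
a=load("scene0.npz");b=load("top0.npz")
def topmask(s,c,t):
    h=cv2.cvtColor(s["img"],cv2.COLOR_RGB2HSV)
    big=cv2.resize(h,None,fx=4,fy=4,interpolation=cv2.INTER_LINEAR)
    rgb=cv2.resize(s["img"],None,fx=4,fy=4,interpolation=cv2.INTER_CUBIC).astype(int)
    m=((rgb[...,2]-rgb[...,0]<12)&(rgb.max(2)>t)).astype(np.uint8)
    n,l,st,ce=cv2.connectedComponentsWithStats(m);i=l[c[1]*4,c[0]*4]
    mm=(l==i).astype(np.uint8);cc=max(cv2.findContours(mm,0,1)[0],key=cv2.contourArea)
    return (cv2.approxPolyDP(cc,8,True).reshape(-1,2)-1.5)/4, (np.array(ce[i])-1.5)/4, st[i][4]/16, cc
for n,s,c,ts in (("scene",a,(229,106),(205,215,220)),("top",b,(424,221),(170,180,190))):
    for t in ts:
        q,ce,ar,cc=topmask(s,c,t); P=plane(s,q,.078)
        # metric minAreaRect on plane
        C=plane(s,(cc.reshape(-1,2)-1.5)/4,.078)[:,:2]*1000
        print(n,t,ar,"cen",plane(s,ce,.078).round(4),"rect",cv2.minAreaRect(C.astype(np.float32)))
# stand rect metric
for n,s,st,dc in (("scene",a,(255,190),(282,160)),("top",b,(330,220),(349,243))):
    rgb=cv2.resize(s["img"],None,fx=4,fy=4,interpolation=cv2.INTER_CUBIC).astype(int)
    m=(rgb[...,0]-rgb[...,2]>(20 if n=="top" else 30)).astype(np.uint8)
    k,l,sst,ce=cv2.connectedComponentsWithStats(m);mm=(l==l[st[1]*4,st[0]*4]).astype(np.uint8)
    cc=max(cv2.findContours(mm,0,1)[0],key=cv2.contourArea)
    C=plane(s,(cc.reshape(-1,2)-1.5)/4,.03)[:,:2]*1000
    print(n,"stand",cv2.minAreaRect(C.astype(np.float32)),cv2.contourArea(cc)/16)
    # socket: dark in stand
    hull=np.zeros_like(mm);cv2.drawContours(hull,[cc],-1,1,-1);hull=cv2.erode(hull,np.ones((17,17)))
    g=rgb.max(2);
    for t in (140,155,170):
        d=((g<t)&(hull>0)).astype(np.uint8);k,l,sst,ce=cv2.connectedComponentsWithStats(d);i=1+np.argmax(sst[1:,4])
        c2=max(cv2.findContours((l==i).astype(np.uint8),0,1)[0],key=cv2.contourArea)
        C=plane(s,(c2.reshape(-1,2)-1.5)/4,.03)[:,:2]*1000
        print(n,"socket",t,(sst[i]/4).tolist(),cv2.minAreaRect(C.astype(np.float32)))
# rooks: head top white
for n,s,cs in (("scene",a,[(358,243),(377,284)]),("top",b,[(186,232),(223,239)])):
  h=cv2.cvtColor(s["img"],cv2.COLOR_RGB2HSV)
  for c in cs:
    for t in ((200,),(215,)):
        m=((h[...,2]>t[0])&(h[...,1]<40)).astype(np.uint8);r=np.zeros_like(m);cv2.circle(r,c,15,1,-1);m&=r
        p=np.argwhere(m)[:,::-1].astype(np.float32); (x,y),rad=cv2.minEnclosingCircle(p)
        print(n,c,t,len(p),x,y,rad,plane(s,(x,y),.110).round(4))
E
```

```text
scene 205 153.375 cen [[ 0.5467 -0.3801  0.078 ]] rect ((546.7015991210938, -380.50946044921875), (36.23988342285156, 42.95823287963867), 31.931114196777344)
scene 215 143.0 cen [[ 0.5465 -0.3803  0.078 ]] rect ((546.4950561523438, -380.5401306152344), (34.87697219848633, 41.952266693115234), 32.544586181640625)
scene 220 135.25 cen [[ 0.5465 -0.3803  0.078 ]] rect ((546.537841796875, -380.5596923828125), (33.39373016357422, 40.94493103027344), 32.20650863647461)
top 170 222.5625 cen [[ 0.5467 -0.3856  0.078 ]] rect ((546.6586303710938, -385.8011169433594), (35.218746185302734, 43.61996841430664), 31.860021591186523)
top 180 208.9375 cen [[ 0.5467 -0.3855  0.078 ]] rect ((546.6038208007812, -385.76043701171875), (34.01312255859375, 41.94728469848633), 31.50992202758789)
top 190 194.5625 cen [[ 0.5468 -0.3856  0.078 ]] rect ((546.7839965820312, -385.7496032714844), (32.66065979003906, 40.64775466918945), 31.54993438720703)
scene stand ((535.5655517578125, -177.1849365234375), (160.49765014648438, 126.57176208496094), 11.682123184204102) 2546.46875
scene socket 140 [260.5, 177.0, 4.25,
[... 1082 characters left out ...]
[0.5082 0.1311 0.11  ]]
scene (358, 243) (215,) 283 357.7420959472656 245.96841430664062 12.034449577331543 [[0.5088 0.1311 0.11  ]]
scene (377, 284) (200,) 353 376.8414611816406 286.7926940917969 12.20843505859375 [[0.5278 0.221  0.11  ]]
scene (377, 284) (215,) 305 376.5 286.875 12.135404586791992 [[0.5285 0.2208 0.11  ]]
top (186, 232) (200,) 129 184.875 231.78125 8.066293716430664 [[0.5245 0.2175 0.11  ]]
top (186, 232) (215,) 91 185.0 231.5 7.826338291168213 [[0.5252 0.2172 0.11  ]]
top (223, 239) (200,) 134 222.35714721679688 239.64285278320312 8.087006568908691 [[0.5043 0.1238 0.11  ]]
top (223, 239) (215,) 94 222.34616088867188 239.55128479003906 7.8095703125 [[0.5045 0.1238 0.11  ]]
```

```bash
cat > go.py <<'E'
import sys,numpy as np
from scipy.spatial.transform import Rotation as R
from bench import env
# usage: go.py x y z yawdeg(tool y world angle)   -> shift in tool axes + turn
s=env.state();Rm=R.from_rotvec(s["orientation"]).as_matrix()
x,y,z,w=map(float,sys.argv[1:5])
d=Rm.T@(np.array([x,y,z])-s["tcp_pos"])
yaw=np.degrees(np.arctan2(Rm[1,1],Rm[0,1]))
print("t",round(s["t"],2),"tcp",s["tcp_pos"].round(4),"yaw",yaw.round(2),"zt",Rm[:,2].round(4),"F",s["force"].round(2),"w",round(s["gripper_width"],3),"j",s["joint_positions"].round(2))
t=-(w-yaw);t=(t+180)%360-180
print("shift",d.round(4),"turn",round(t,2),"dist",np.linalg.norm(d).round(3))
E
python3 go.py 0.45 0.35 0.214 22; python3 go.py 0.5466 -0.383 0.214 -58
```

```text
t 0.1 tcp [0.1987 0.6183 0.2137] yaw 72.19 zt [-4.0e-04 -1.6e-03 -1.0e+00] F [ 0.16 -0.6   0.05] w 1.0 j [-1.3   0.47 -0.01  1.6   0.01  1.07 -0.06]
shift [-3.214e-01 -1.786e-01  1.000e-04] turn 50.19 dist 0.368
t 0.1 tcp [0.1987 0.6183 0.2137] yaw 72.19 zt [-4.0e-04 -1.6e-03 -1.0e+00] F [ 0.16 -0.6   0.05] w 1.0 j [-1.3   0.47 -0.01  1.6   0.01  1.07 -0.06]
shift [-0.6375 -0.847   0.0012] turn 130.19 dist 1.06
```

Call:
drive_tool --motion "-0.32 -0.18 0 55;-0.32 -0.18 0 55;-0.32 -0.18 0 55;-0.32 -0.18 0 55;-0.32 -0.18 0 55;-0.32 -0.18 0 55;-0.32 -0.18 0 55;-0.32 -0.18 0 55" --grip 0

```text
t: 0.77
tcp_pos: [0.4263, 0.3725, 0.2145]
orientation: [-1.872, -2.523, 0.0]
force: [1.3, 0.2, 0.4]
gripper_width: 0.998
```

```bash
python3 go.py 0.54 0.0 0.214 -30; python3 go.py 0.5466 -0.383 0.214 -58
```

```text
t 0.77 tcp [0.4263 0.3725 0.2145] yaw 16.86 zt [-3.e-04 -1.e-04 -1.e+00] F [1.3  0.2  0.36] w 0.998 j [-1.01  0.33  0.28  1.83 -0.11  1.   -0.39]
shift [-0.3895  0.0008  0.0005] turn 46.86 dist 0.39
t 0.77 tcp [0.4263 0.3725 0.2145] yaw 16.86 zt [-3.e-04 -1.e-04 -1.e+00] F [1.3  0.2  0.36] w 0.998 j [-1.01  0.33  0.28  1.83 -0.11  1.   -0.39]
shift [-7.580e-01 -1.039e-01  6.000e-04] turn 74.86 dist 0.765
```

Call:
drive_tool --motion "-0.758 -0.08 0 74.5;-0.758 -0.08 0 74.5;-0.758 -0.08 0 74.5;-0.758 -0.08 0 74.5;-0.758 -0.08 0 74.5;-0.758 -0.08 0 74.5;-0.758 -0.08 0 74.5;-0.758 -0.08 0 74.5"

```text
t: 1.43
tcp_pos: [0.4897, 0.0455, 0.2147]
orientation: [-2.852, -1.316, -0.0]
force: [0.4, 0.4, -0.3]
gripper_width: 1.001
```

```bash
python3 go.py 0.5466 -0.383 0.160 -58
```

```text
t 1.43 tcp [0.4897 0.0455 0.2147] yaw -40.45 zt [ 1.e-04  6.e-04 -1.e+00] F [ 0.4   0.38 -0.32] w 1.001 j [-0.7   0.21  0.62  2.01 -0.15  0.96 -0.71]
shift [-0.2892  0.3213  0.0544] turn 17.55 dist 0.436
```

Call:
drive_tool --motion "-0.275 0.306 0.03 17.5;-0.275 0.306 0.03 17.5;-0.275 0.306 0.03 17.5;-0.275 0.306 0.03 17.5;-0.275 0.306 0.03 17.5;-0.275 0.306 0.03 17.5;-0.275 0.306 0.03 17.5;-0.275 0.306 0.03 17.5"

```text
t: 2.1
tcp_pos: [0.5358, -0.2835, 0.1897]
orientation: [-3.016, -0.877, 0.001]
force: [0.8, 0.6, 0.8]
gripper_width: 0.997
```

```bash
python3 go.py 0.5466 -0.383 0.160 -58
```

```text
t 2.1 tcp [ 0.5358 -0.2835  0.1897] yaw -57.58 zt [-6.e-04  6.e-04 -1.e+00] F [0.82 0.62 0.77] w 0.997 j [-0.11  0.49  0.72  1.77 -0.37  1.02 -0.25]
shift [-0.0442  0.0898  0.0297] turn 0.42 dist 0.104
```

Call:
drive_tool --motion "-0.044 0.09 0.03 0.4;-0.044 0.09 0.03 0.4;-0.044 0.09 0.03 0.4;-0.044 0.09 0.03 0.4;-0.044 0.09 0.03 0.4"

```text
t: 2.52
tcp_pos: [0.5458, -0.3824, 0.1592]
orientation: [-3.02, -0.862, 0.003]
force: [0.1, -0.3, 0.4]
gripper_width: 1.002
```

```bash
python3 go.py 0.5466 -0.383 0.160 -58; python3 - <<'E'
from bench import vision
from h import *
a=vision.snapshot("scene");b=vision.snapshot("top");np.savez("scene1.npz",**a);np.savez("top1.npz",**b)
A=[cv2.resize(s["img"][y:y+120,x:x+110],(400,436),interpolation=cv2.INTER_CUBIC) for s,x,y in [(a,170,40),(b,370,160)]]
cv2.imwrite("pics/z3.png",np.hstack(A)[:,:,::-1])
E
```

```text
t 2.52 tcp [ 0.5458 -0.3824  0.1592] yaw -58.15 zt [-2.2e-03  6.0e-04 -1.0e+00] F [ 0.1  -0.26  0.43] w 1.002 j [ 0.09  0.63  0.69  1.64 -0.45  1.04 -0.1 ]
shift [ 0.0004  0.0009 -0.0008] turn -0.15 dist 0.001
```

View pics/z3.png

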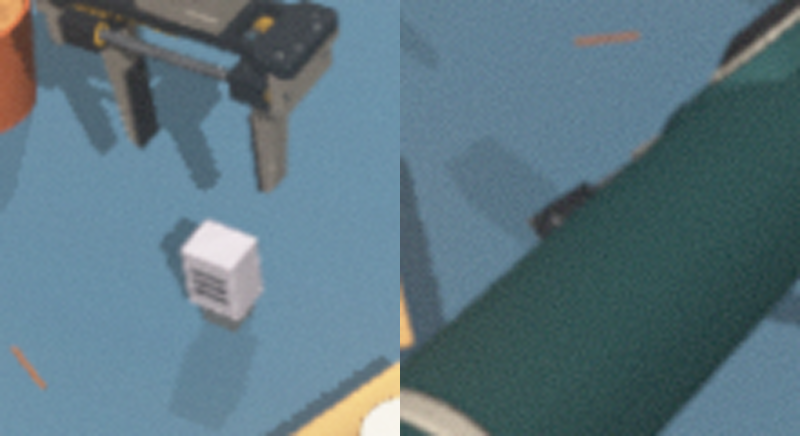

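The scene view shows the open fingers straddling above the lamp, with the tips at about (208,79) and (244,92). The arm hides the lamp in the top view. I'll check the camera offset against the known tip positions.

```bash
python3 - <<'E'
from h import *
a=load("scene1.npz")
t=np.array([.5458,-.3824,.1592]);yw=np.radians(-58.15);y=np.array([np.cos(yw),np.sin(yw),0]);x=np.array([y[1],-y[0],0])
pts=[]
for sy in(-1,1):
    for ry in (.046,.064):
        for rx in (-.01,.01): pts.append(t+sy*ry*y+rx*x)
pts=np.array(pts)
q=proj(a,pts);k=6
x0,y0=195,60
c=cv2.resize(a["img"][y0:y0+80,x0:x0+100],None,fx=k,fy=k,interpolation=cv2.INTER_CUBIC)
for u in q: cv2.circle(c,tuple(int(v) for v in ((u-[x0,y0]+.5)*k)),3,(255,0,0),-1)
cv2.imwrite("pics/z4.png",c[:,:,::-1]);print(q.round(1))
E
```

```text
[[239.6  91. ]
 [243.9  85.9]
 [246.   93.3]
 [250.2  88.2]
 [208.2  79.6]
 [212.6  74.8]
 [202.2  77.5]
 [206.7  72.7]]
```

View pics/z4.png

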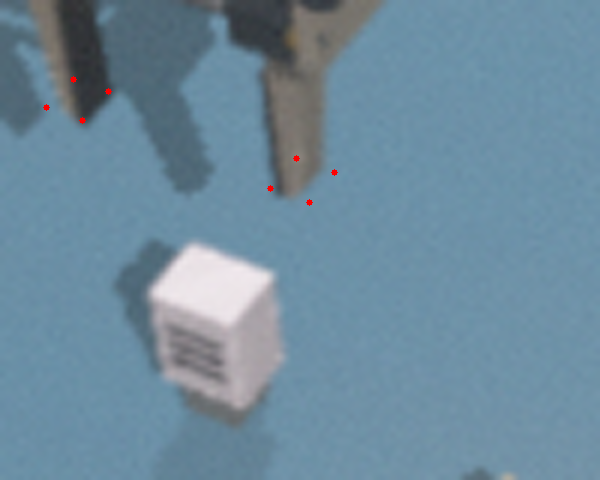

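Call:
drive_tool --motion "0.0005 0.001 0.03 0;0.0005 0.001 0.06 0;0.0005 0.001 0.09 0;0.0005 0.001 0.115 0;0.0005 0.001 0.123 0;0.0005 0.001 0.123 0;0.0005 0.001 0.123 0"

```text
t: 3.2
tcp_pos: [0.549, -0.3814, 0.0385]
orientation: [3.019, 0.868, 0.002]
force: [0.7, 0.1, 0.1]
gripper_width: 1.002
```

Call:
drive_tool --motion "0 0 0 0;0 0 0 0;0 0 0 0;0 0 0 0;0 0 0 0;0 0 0 0;0 0 0 0;0 0 0 0" --grip 0.7 --newtons 20

```text
t: 3.87
tcp_pos: [0.5481, -0.3822, 0.0375]
orientation: [3.02, 0.866, 0.0]
force: [0.5, 0.0, 0.4]
gripper_width: 0.475
```

```bash
python3 go.py 0.5466 -0.383 0.160 -58
```

```text
t 3.87 tcp [ 0.5481 -0.3822  0.0375] yaw -58.01 zt [ 4.e-04 -3.e-04 -1.e+00] F [0.48 0.03 0.37] w 0.475 j [ 0.15  0.77  0.6   1.69 -0.55  0.85 -0.02]
shift [-1.700e-03 -1.000e-04 -1.225e-01] turn -0.01 dist 0.123
```

Call:
drive_tool --motion "0 0 -0.02 0;0 0 -0.05 0;0 0 -0.08 7;0 0 -0.1 14;0 0 -0.11 21;0 0 -0.11 28;0 0 -0.11 35;0 0 -0.11 42"

```text
t: 4.53
tcp_pos: [0.5479, -0.3818, 0.1475]
orientation: [-3.128, 0.283, -0.0]
force: [-0.3, 0.3, -2.0]
gripper_width: 0.478
```

Call:
drive_tool --motion "0 0 0 7;0 0 0 14;0 0 0 21;0 0 0 28;0 0 0 34;0 0 0 34"

```text
t: 5.03
tcp_pos: [0.5478, -0.3817, 0.1467]
orientation: [2.911, -1.18, -0.002]
force: [-0.2, -1.1, -0.0]
gripper_width: 0.478
```

```bash
python3 go.py 0.577 -0.1755 0.15 -77.9; python3 - <<'E'
from bench import vision
from h import *
a=vision.snapshot("scene");np.savez("scene2.npz",**a)
cv2.imwrite("pics/z5.png",cv2.resize(a["img"][40:160,170:330],(800,600),interpolation=cv2.INTER_CUBIC)[:,:,::-1])
E
```

```text
t 5.03 tcp [ 0.5478 -0.3817  0.1467] yaw -134.14 zt [-0.0014  0.     -1.    ] F [-0.2  -1.08 -0.04] w 0.478 j [-0.09  0.77  1.    1.66 -0.7   1.12 -1.23]
shift [-0.1226 -0.1683 -0.0034] turn -56.24 dist 0.208
```

View pics/z5.png

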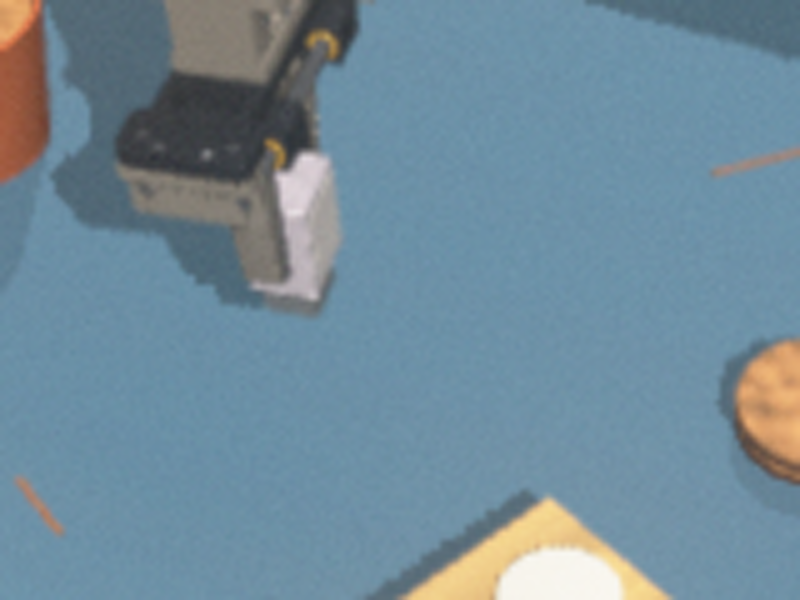

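```bash
python3 - <<'E'
from h import *
a=load("scene2.npz");c=a["img"][65:108,210:245]
print(a["img"][75:102:3,224:240].astype(int).tolist()[3])
cv2.imwrite("pics/z6.png",cv2.resize(c,None,fx=13,fy=13,interpolation=cv2.INTER_NEAREST)[:,:,::-1])
E
```

```text
[[106, 104, 99], [103, 101, 98], [127, 121, 127], [183, 175, 180], [190, 178, 184], [189, 180, 184], [181, 174, 181], [173, 167, 168], [171, 167, 163], [164, 158, 154], [165, 159, 156], [163, 159, 155], [163, 161, 157], [148, 156, 160], [119, 147, 164], [111, 147, 169]]
```

View pics/z6.png

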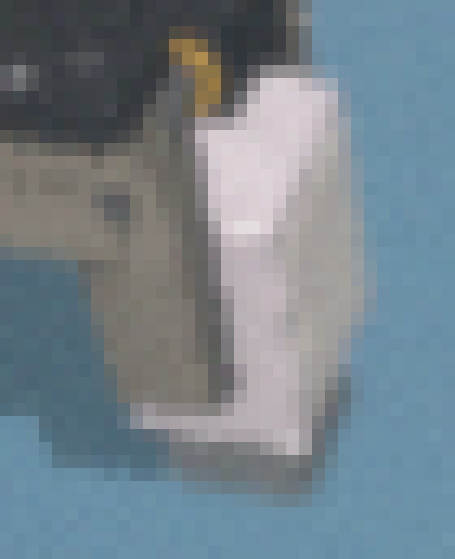

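```bash
python3 go.py 0.5787 -0.1756 0.105 -77.9
```

```text
t 5.08 tcp [ 0.5478 -0.3817  0.1468] yaw -133.87 zt [-0.0013  0.     -1.    ] F [ 0.43 -0.15 -1.54] w 0.478 j [-0.08  0.77  1.    1.66 -0.7   1.12 -1.23]
shift [-0.1205 -0.1701  0.0417] turn -55.97 dist 0.213
```

Call:
drive_tool --motion "-0.12 -0.17 0.02 -56;-0.12 -0.17 0.02 -56;-0.12 -0.17 0.02 -56;-0.12 -0.17 0.02 -56;-0.12 -0.17 0.042 -56;-0.12 -0.17 0.042 -56;-0.12 -0.17 0.042 -56;-0.12 -0.17 0.042 -56"

```text
t: 5.75
tcp_pos: [0.5799, -0.1745, 0.1049]
orientation: [-3.122, -0.348, 0.001]
force: [-0.4, -0.5, -0.2]
gripper_width: 0.484
```

Call:
drive_tool --motion "0 0 0 0;0 0 0 0;0 0 0 0;0 0 0 0"

```text
t: 6.08
tcp_pos: [0.5797, -0.1767, 0.1054]
orientation: [3.124, 0.326, 0.0]
force: [-0.0, 0.2, -1.5]
gripper_width: 0.48
```

```bash
python3 go.py 0.5787 -0.1756 0.105 -77.9;  python3 - <<'E'
from bench import vision
from h import *
a=vision.snapshot("scene");np.savez("scene3.npz",**a)
b=vision.snapshot("top");np.savez("top3.npz",**b)
A=[cv2.resize(s["img"][y:y+100,x:x+80],(400,500),interpolation=cv2.INTER_CUBIC) for s,x,y in [(a,225,110),(b,305,180)]]
cv2.imwrite("pics/z7.png",np.hstack(A)[:,:,::-1])
E
```

```text
t 6.08 tcp [ 0.5797 -0.1767  0.1054] yaw -78.1 zt [ 1.e-04 -1.e-04 -1.e+00] F [-0.02  0.22 -1.52] w 0.48 j [-0.32  0.63  0.77  1.84 -0.55  0.9  -0.65]
shift [-0.0007 -0.0013  0.0004] turn -0.2 dist 0.002
```

View pics/z7.png

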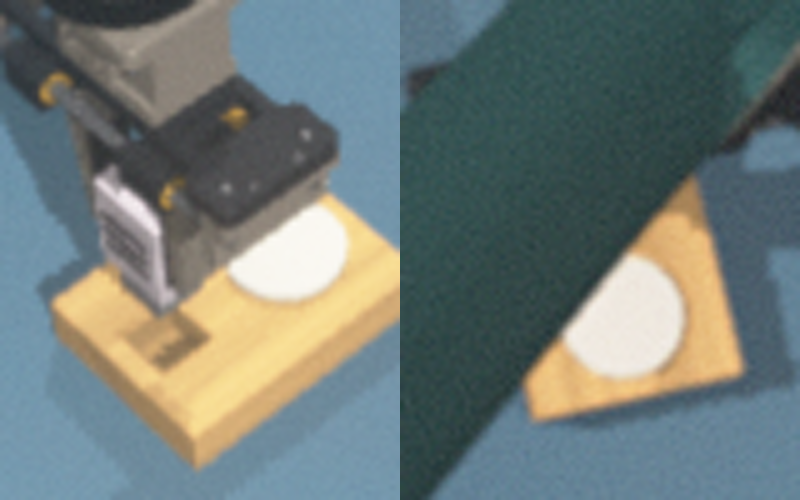

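```bash
cat > ov.py <<'E'
from h import *
def ov(s,tcp,yaw,dx,plugz,sock,sang,corr,x0,y0,w,h,k,fn):
    c=cv2.resize(s["img"][y0:y0+h,x0:x0+w],None,fx=k,fy=k,interpolation=cv2.INTER_CUBIC).copy()
    def poly(P,col):
        q=(proj(s,np.array(P)+corr)-[x0,y0]+.5)*k
        cv2.polylines(c,[np.round(q).astype(np.int32).reshape(-1,1,2)],True,col,1)
    def sq(cx,ang,a,b,z):
        u=np.array([np.cos(ang),np.sin(ang)]);v=np.array([-u[1],u[0]])
        return [np.r_[cx[:2]+sa*a*u+sb*b*v,z] for sa,sb in((1,1),(1,-1),(-1,-1),(-1,1))]
    if tcp is not None:
        ya=np.radians(yaw);ax=ya+np.pi/2; # lamp x axis = -tool x
        cen=np.array(tcp[:2])-dx*np.array([np.cos(ax),np.sin(ax)])
        poly(sq(cen,ax,.018,.022,plugz+.022),(255,0,0));poly(sq(cen,ax,.018,.022,plugz+.078),(255,0,0));poly(sq(cen,ax,.014,.014,plugz+.004),(255,0,255))
    sa=np.radians(sang)
    poly(sq(np.array(sock),sa,.0155,.0155,.030),(0,0,255))
    u=np.array([np.cos(sa),np.sin(sa)])
    poly(sq(np.array(sock)-.045*u,sa,.075,.055,.030),(0,120,0))
    cv2.imwrite(fn,c[:,:,::-1])
E
python3 - <<'E'
from ov import *
ov(load("scene3.npz"),[.5797,-.1767],-78.1,.0017,.1054-.0375,[.577,-.176],12.1,np.array([0,.0023,0]),228,130,85,75,9,"pics/z8.png")
E
```

```text
(no output)
```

View pics/z8.png

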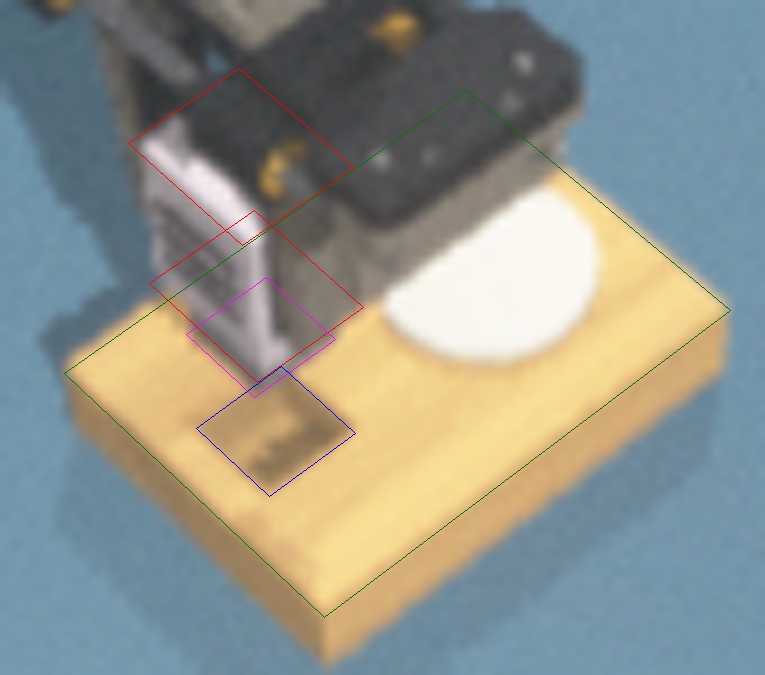

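```bash
python3 - <<'E'
from h import *
a=load("scene3.npz");x0,y0,w,h,k=238,138,40,40,16
c=cv2.resize(a["img"][y0:y0+h,x0:x0+w],None,fx=k,fy=k,interpolation=cv2.INTER_CUBIC).copy()
t=np.array([.5797,-.1767,.1054]);yw=np.radians(-78.1);Y=np.array([np.cos(yw),np.sin(yw),0]);X=np.array([Y[1],-Y[0],0]);cor=np.array([0,.0023,0])
def pl(P,col):
    q=(proj(a,np.array(P)+cor)-[x0,y0]+.5)*k; cv2.polylines(c,[np.round(q).astype(np.int32).reshape(-1,1,2)],True,col,1)
for z in(0,-1): pass
for s in(-1,1):
    pl([t+s*.022*Y+.01*X,t+s*.022*Y-.01*X,t+s*.032*Y-.01*X,t+s*.032*Y+.01*X],(0,255,0))
for d,col in((.0017,(255,0,0)),(.006,(255,255,0))):
    C=t+d*X-[0,0,.0375]
    for z in(.022,.078): pl([C+[0,0,z]+i*.018*X+j*.022*Y for i,j in((1,1),(1,-1),(-1,-1),(-1,1))],col)
cv2.imwrite("pics/z9.png",c[:,:,::-1])
E
```

```text
(no output)
```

View pics/z9.png

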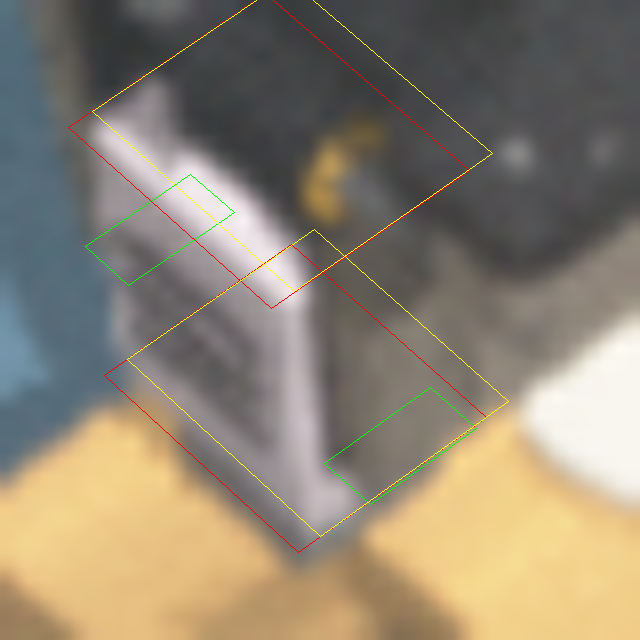

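```bash
python3 - <<'E'
from h import *
a=load("scene3.npz")
t=np.array([.5797,-.1767,.1054]);yw=np.radians(-78.1);Y=np.array([np.cos(yw),np.sin(yw),0]);X=np.array([Y[1],-Y[0],0]);cor=np.array([0,.0023,0])
g=a["img"].astype(np.float32)
def prof(z,ys,ds):
    out=[]
    for d in ds:
        P=[t+(d-.018)*X+y*Y+[0,0,z-.0375]+cor for y in ys]
        q=proj(a,P).astype(np.float32); v=cv2.remap(g,q[:,0].reshape(1,-1),q[:,1].reshape(1,-1),cv2.INTER_LINEAR)[0]
        out.append(v.mean(0))
    return np.array(out)
ds=np.arange(-.006,.014,.001)
for z,ys in((.078,np.linspace(-.012,.008,12)),(.022,np.linspace(-.016,-.004,8))):
    print("z",z);p=prof(z,ys,ds)
    for d,v in zip(ds,p): print(round(d*1000,1),v.round(0))
E
```

```text
z 0.078
-6.0 [109. 105. 106.]
-5.0 [113. 108. 110.]
-4.0 [123. 117. 119.]
-3.0 [134. 127. 130.]
-2.0 [144. 136. 139.]
-1.0 [151. 143. 146.]
0.0 [156. 148. 151.]
1.0 [162. 153. 156.]
2.0 [173. 164. 168.]
3.0 [192. 182. 186.]
4.0 [209. 200. 204.]
5.0 [222. 213. 217.]
6.0 [228. 220. 223.]
7.0 [229. 221. 224.]
8.0 [228. 220. 223.]
9.0 [223. 214. 218.]
10.0 [208. 199. 203.]
11.0 [184. 174. 179.]
12.0 [150. 142. 146.]
13.0 [117. 113. 115.]
z 0.022
-6.0 [230. 192. 131.]
-5.0 [229. 191. 130.]
-4.0 [226. 187. 128.]
-3.0 [218. 180. 125.]
-2.0 [204. 168. 120.]
-1.0 [182. 152. 115.]
0.0 [158. 135. 110.]
1.0 [135. 121. 106.]
2.0 [122. 113. 106.]
3.0 [118. 112. 110.]
4.0 [122. 117. 118.]
5.0 [131. 126. 127.]
6.0 [141. 135. 137.]
7.0 [150. 142. 144.]
8.0 [156. 147. 150.]
9.0 [159. 151. 154.]
10.0 [164. 155. 158.]
11.0 [169. 159. 163.]
12.0 [173. 164. 167.]
13.0 [175. 166. 168.]
```

```bash
python3 - <<'E'
from h import *
sa=np.radians(12.1);u=np.array([np.cos(sa),np.sin(sa),0]);v=np.array([-u[1],u[0],0])
for n,cor in(("scene0.npz",[0,.0023,0]),("top0.npz",[0,-.0026,0])):
    s=load(n);g=s["img"].astype(np.float32);S=np.array([.577,-.176,.03])+cor
    def prof(c,dirn,along,rng,L):
        out=[]
        for d in rng:
            P=[c+d*dirn+l*along for l in L];q=proj(s,P).astype(np.float32)
            out.append(cv2.remap(g,q[:,0].reshape(1,-1),q[:,1].reshape(1,-1),cv2.INTER_LINEAR)[0].mean(0))
        return np.array(out)
    rng=np.arange(-.008,.0081,.001)
    for nm,c,dn,al,L in (("st+x",S+.03*u,u,v,np.linspace(-.045,.045,30)),("st-x",S-.12*u,-u,v,np.linspace(-.045,.045,30)),
      ("st+y",S-.045*u+.055*v,v,u,np.linspace(-.06,.06,30)),("st-y",S-.045*u-.055*v,-v,u,np.linspace(-.06,.06,30)),
      ("so+x",S+.0155*u,u,v,np.linspace(-.01,.01,10)),("so-x",S-.0155*u,-u,v,np.linspace(-.01,.01,10)),
      ("so+y",S+.0155*v,v,u,np.linspace(-.01,.01,10)),("so-y",S-.0155*v,-v,u,np.linspace(-.01,.01,10))):
        p=prof(c,dn,al,rng,L);p1=(p[:,0]+p[:,1]/2-p[:,2])
        print(n[:3],nm,p[:,0].round(0).astype(int).tolist(),"grad peak mm",rng[:-1][np.argmax(np.abs(np.diff(p[:,0])))]*1e3+.5)
E
```

```text
sce st+x [236, 236, 235, 234, 230, 223, 211, 194, 177, 164, 156, 153, 151, 150, 148, 145, 141] grad peak mm -0.5
sce st-x [241, 241, 241, 241, 241, 239, 236, 228, 214, 193, 170, 149, 133, 124, 119, 117, 116] grad peak mm 1.5000000000000009
sce st+y [245, 244, 244, 243, 240, 236, 231, 224, 217, 212, 209, 209, 209, 210, 210, 210, 209] grad peak mm -1.5
sce st-y [242, 242, 242, 241, 241, 240, 237, 231, 218, 199, 175, 150, 128, 111, 101, 95, 92] grad peak mm 2.5
sce so+x [178, 178, 177, 177, 179, 183, 187, 194, 205, 217, 227, 233, 236, 237, 237, 237, 236] grad peak mm 0.5
sce so-x [161, 156, 153, 152, 152, 155, 160, 169, 183, 200, 216, 227, 233, 237, 239, 239, 240] grad peak mm 0.5
sce so+y [141, 140, 141, 144, 150, 160, 176, 194, 211, 224, 232, 235, 237, 237, 237, 237, 237] grad peak mm -1.5
sce so-y [181, 180, 180, 181, 182, 184, 187, 192, 198, 206, 212, 217, 220, 222, 224, 225, 226] grad peak mm 0.5
top st+x [211, 212, 212, 211, 208, 202, 192, 178, 160, 140, 121, 106, 94, 88, 86, 85, 85] grad peak mm 0.5
top st-x [214, 216, 217, 218, 217, 213, 205, 192, 173, 152, 128, 107, 90, 78, 72, 71, 72] grad peak mm 1.5000000000000009
top st+y [225, 224, 224, 224, 223, 220, 213, 203, 188, 171, 152, 132, 114, 101, 91, 86, 84] grad peak mm 2.5
top st-y [220, 220, 220, 220, 217, 211, 201, 186, 165, 142, 119, 99, 84, 75, 71, 69, 70] grad peak mm 0.5
top so+x [128, 125, 123, 122, 120, 122, 128, 138, 151, 166, 181, 193, 202, 208, 211, 212, 213] grad peak mm 0.5
top so-x [132, 130, 129, 129, 130, 134, 141, 151, 163, 177, 191, 202, 210, 214, 216, 217, 218] grad peak mm 0.5
top so+y [138, 140, 140, 139, 140, 142, 146, 153, 163, 174, 185, 194, 202, 207, 210, 211, 210] grad peak mm 0.5
top so-y [146, 149, 152, 152, 153, 154, 156, 160, 167, 175, 182, 187, 191, 194, 195, 196, 195] grad peak mm 0.5
```

```bash
python3 go.py 0.5809 -0.1760 0.0775 -77.9
```

```text
t 6.18 tcp [ 0.5797 -0.1766  0.1053] yaw -78.06 zt [-1.e-04 -2.e-04 -1.e+00] F [-0.7   0.52 -0.96] w 0.48 j [-0.32  0.63  0.77  1.84 -0.55  0.9  -0.65]
shift [ 0.0013 -0.0003  0.0278] turn -0.16 dist 0.028
```

Call:
drive_tool --motion "0.001 0 0.01 -0.2;0.001 0 0.02 -0.2;0.001 0 0.028 -0.2;0.001 0 0.032 -0.2;0.001 0 0.032 -0.2;0.001 0 0.032 -0.2"

```text
t: 6.68
tcp_pos: [0.5804, -0.1764, 0.0728]
orientation: [3.124, 0.333, -0.001]
force: [1.1, -0.4, -0.5]
gripper_width: 0.475
```

```bash
python3 go.py 0.5809 -0.1760 0.0725 -77.9;  python3 - <<'E'
from bench import vision
from h import *
a=vision.snapshot("scene");np.savez("scene4.npz",**a)
cv2.imwrite("pics/z10.png",cv2.resize(a["img"][135:200,235:300],None,fx=9,fy=9,interpolation=cv2.INTER_CUBIC)[:,:,::-1])
E
```

```text
t 6.68 tcp [ 0.5804 -0.1764  0.0728] yaw -77.82 zt [-9.e-04 -1.e-04 -1.e+00] F [ 1.12 -0.39 -0.46] w 0.475 j [-0.29  0.67  0.73  1.85 -0.59  0.85 -0.62]
shift [ 0.0005 -0.0002  0.0003] turn 0.08 dist 0.001
```

View pics/z10.png

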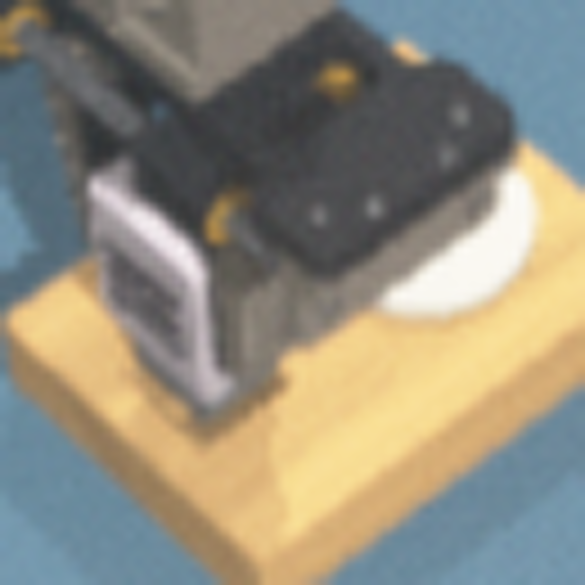

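The plug sits right over the socket mouth, at about (200,415) in the zoom. I'll descend slowly and watch the force.

Call:
drive_tool --motion "0.0003 0 0.003 0;0.0003 0 0.006 0;0.0003 0 0.008 0;0.0003 0 0.008 0"

```text
t: 7.07
tcp_pos: [0.5808, -0.1759, 0.0649]
orientation: [-3.124, -0.334, 0.001]
force: [0.0, 0.2, -1.2]
gripper_width: 0.48
```

Call:
drive_tool --motion "0 0 0.002 0;0 0 0.004 0;0 0 0.006 0;0 0 0.006 0;0 0 0.006 0"

```text
t: 7.48
tcp_pos: [0.5808, -0.1764, 0.0591]
orientation: [3.123, 0.333, -0.001]
force: [-0.9, -0.9, -2.7]
gripper_width: 0.477
```

Call:
drive_tool --motion "0 0 0.002 0;0 0 0.004 0;0 0 0.006 0;0 0 0.008 0;0 0 0.008 0"

```text
t: 7.9
tcp_pos: [0.5808, -0.1764, 0.0509]
orientation: [3.123, 0.333, -0.001]
force: [-1.6, -2.1, -2.8]
gripper_width: 0.479
```

Call:
drive_tool --motion "0 0 0.002 0;0 0 0.004 0;0 0 0.0055 0;0 0 0.0065 0;0 0 0.0065 0"

```text
t: 8.32
tcp_pos: [0.5808, -0.1764, 0.0453]
orientation: [-3.124, -0.333, 0.0]
force: [-4.9, -0.8, 5.2]
gripper_width: 0.478
```

Call:
drive_tool --motion "0 0 0.001 0;0 0 0.0015 0;0 0 0.0015 0"

```text
t: 8.57
tcp_pos: [0.5809, -0.1764, 0.0453]
orientation: [-3.123, -0.333, -0.001]
force: [-8.3, 0.7, 17.9]
gripper_width: 0.475
```

Call:
drive_tool --motion "0 0 0 0;0 0 0 0;0 0 0 0;0 0 0 0" --grip 0.25

```text
t: 8.9
tcp_pos: [0.5814, -0.1754, 0.0431]
orientation: [-3.123, -0.335, -0.001]
force: [-0.5, -0.2, -0.2]
gripper_width: 0.739
```

```bash
python3 go.py 0.5809 -0.1760 0.17 -77.9
```

```text
t 8.9 tcp [ 0.5814 -0.1754  0.0431] yaw -77.76 zt [ 3.e-04  5.e-04 -1.e+00] F [-0.48 -0.21 -0.21] w 0.739 j [-0.27  0.71  0.7   1.86 -0.63  0.8  -0.6 ]
shift [-0.0006  0.0004 -0.1269] turn 0.14 dist 0.127
```

Call:
drive_tool --motion "0 0 -0.02 0;0 0 -0.05 0;0 0 -0.09 0;0 0 -0.13 0;0 0 -0.15 0" --grip 0

```text
t: 9.32
tcp_pos: [0.5828, -0.177, 0.1976]
orientation: [3.122, 0.333, 0.008]
force: [0.3, -0.3, -0.4]
gripper_width: 1.0
```

```bash
python3 go.py 0.5265 0.219 0.19 0
```

```text
t 9.32 tcp [ 0.5828 -0.177   0.1976] yaw -77.82 zt [ 0.0053 -0.0011 -1.    ] F [ 0.28 -0.32 -0.45] w 1.0 j [-0.38  0.52  0.85  1.77 -0.45  1.05 -0.73]
shift [ 0.0285 -0.399   0.0069] turn -77.82 dist 0.4
```

Call:
drive_tool --motion "0.029 -0.398 0 -78;0.029 -0.398 0 -78;0.029 -0.398 0 -78;0.029 -0.398 0 -78;0.029 -0.398 0 -78;0.029 -0.398 0 -78;0.029 -0.398 0 -78;0.029 -0.398 0 -78"

```text
t: 9.98
tcp_pos: [0.5338, 0.1564, 0.1935]
orientation: [-2.575, -1.799, -0.001]
force: [1.0, 0.9, 0.5]
gripper_width: 1.0
```

```bash
python3 go.py 0.5265 0.219 0.19 0;  python3 - <<'E'
from bench import vision
from h import *
a=vision.snapshot("scene");np.savez("scene5.npz",**a)
b=vision.snapshot("top");np.savez("top5.npz",**b)
A=[cv2.resize(s["img"][y:y+100,x:x+80],(400,500),interpolation=cv2.INTER_CUBIC) for s,x,y in [(a,225,110),(b,305,180)]]
cv2.imwrite("pics/z11.png",np.hstack(A)[:,:,::-1])
E
```

```text
t 9.98 tcp [0.5338 0.1564 0.1935] yaw -20.14 zt [ 4.e-04  7.e-04 -1.e+00] F [1.03 0.93 0.49] w 1.0 j [-0.82  0.36  0.59  1.89 -0.24  0.96 -0.47]
shift [ 0.0563 -0.0284  0.0035] turn -20.14 dist 0.063
```

View pics/z11.png

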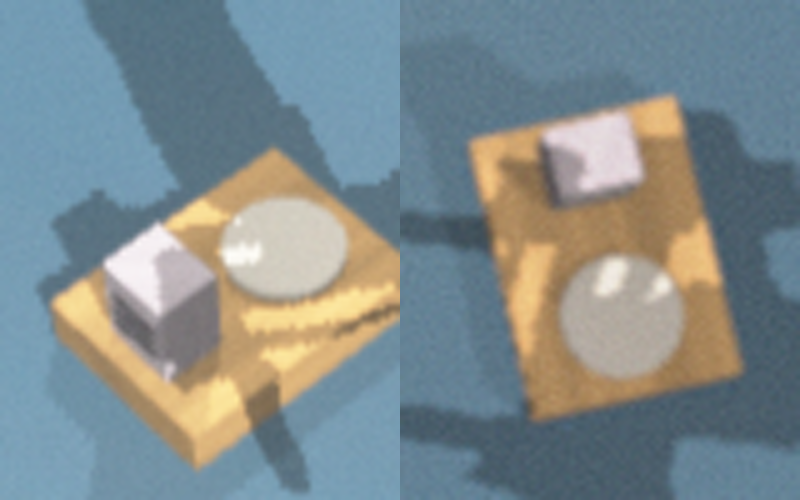

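The lamp is home in the socket (scene zoom (160,300), top zoom (592,160)). Its shoulder lies on the stand and its vents face away from the disc. Next, the left rook.

Call:
drive_tool --motion "0.057 -0.03 0 -20;0.057 -0.03 0 -20;0.057 -0.03 0 -20;0.057 -0.03 0 -20;0.057 -0.03 0 -20"

```text
t: 10.5
tcp_pos: [0.5265, 0.217, 0.1932]
orientation: [2.236, 2.207, -0.001]
force: [-0.2, -0.5, 0.1]
gripper_width: 1.0
```

```bash
python3 go.py 0.5265 0.219 0.052 0;  python3 - <<'E'
from bench import vision
from h import *
a=vision.snapshot("scene");np.savez("scene6.npz",**a)
b=vision.snapshot("top");np.savez("top6.npz",**b)
A=[cv2.resize(s["img"][y:y+125,x:x+100],(400,500),interpolation=cv2.INTER_CUBIC) for s,x,y in [(a,325,205),(b,150,165)]]
cv2.imwrite("pics/z12.png",np.hstack(A)[:,:,::-1])
E
```

```text
t 10.5 tcp [0.5265 0.217  0.1932] yaw -0.74 zt [-1.e-04 -4.e-04 -1.e+00] F [-0.18 -0.51  0.11] w 1.0 j [-0.84  0.38  0.5   1.85 -0.21  0.97 -0.27]
shift [ 0.002  -0.      0.1412] turn -0.74 dist 0.141
```

View pics/z12.png

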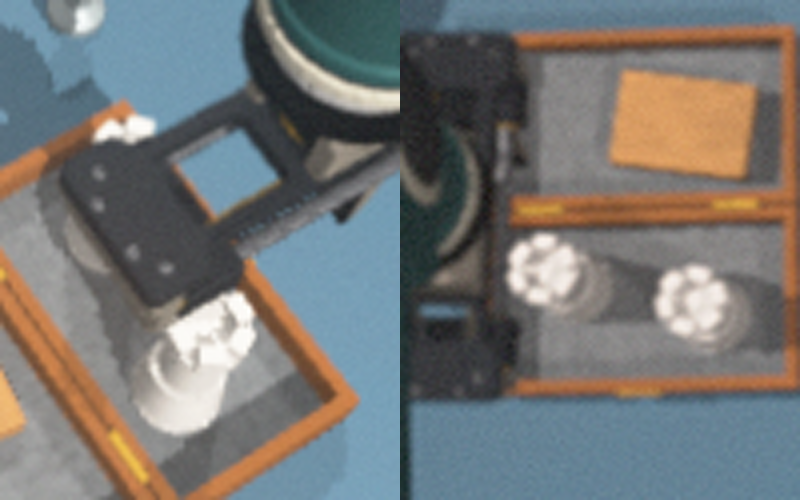

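Call:
drive_tool --motion "0.002 0 0.035 -0.7;0.002 0 0.07 -0.7;0.002 0 0.105 -0.7;0.002 0 0.13 -0.7;0.002 0 0.141 -0.7;0.002 0 0.141 -0.7;0.002 0 0.141 -0.7"

```text
t: 11.18
tcp_pos: [0.5271, 0.2192, 0.0529]
orientation: [2.22, 2.222, 0.0]
force: [0.7, 1.2, -0.1]
gripper_width: 0.998
```

Call:
drive_tool --motion "0 0 0 0;0 0 0 0;0 0 0 0;0 0 0 0;0 0 0 0;0 0 0 0;0 0 0 0;0 0 0 0" --grip 0.85 --newtons 20

```text
t: 11.85
tcp_pos: [0.5262, 0.2199, 0.0524]
orientation: [-2.217, -2.225, 0.0]
force: [-0.4, 0.0, 2.5]
gripper_width: 0.457
```

```bash
python3 go.py 0.5265 0.219 0.2 0
```

```text
t 11.85 tcp [0.5262 0.2199 0.0524] yaw 0.19 zt [-4.e-04  1.e-04 -1.e+00] F [-0.43  0.03  2.49] w 0.457 j [-0.77  0.58  0.41  1.93 -0.34  0.7  -0.15]
shift [-0.0009  0.0003 -0.1476] turn 0.19 dist 0.148
```

Call:
drive_tool --motion "0 0 0 0;0 0 0 0;0 0 0 0"

```text
t: 12.1
tcp_pos: [0.5262, 0.2199, 0.0524]
orientation: [-2.217, -2.225, 0.0]
force: [-1.7, -0.4, 2.9]
gripper_width: 0.46
```

```bash
python3 - <<'E'
from bench import vision
from h import *
a=vision.snapshot("scene");np.savez("scene7.npz",**a)
b=vision.snapshot("top");np.savez("top7.npz",**b)
A=[cv2.resize(s["img"][y:y+125,x:x+100],(400,500),interpolation=cv2.INTER_CUBIC) for s,x,y in [(a,325,205),(b,150,165)]]
cv2.imwrite("pics/z13.png",np.hstack(A)[:,:,::-1])
E
```

```text
(no output)
```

View pics/z13.png

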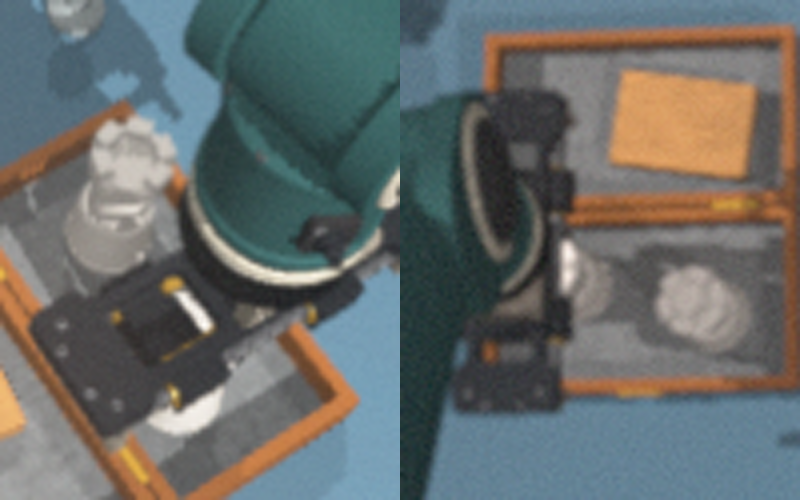

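Call:
drive_tool --motion "0 0 0 0;0 0 0 0;0 0 0 0;0 0 0 0;0 0 -0.02 0;0 0 -0.06 0;0 0 -0.1 0;0 0 -0.12 0" --grip 0

```text
t: 12.87
tcp_pos: [0.5284, 0.2201, 0.1765]
orientation: [2.217, 2.223, 0.008]
force: [1.4, 0.0, 0.8]
gripper_width: 0.995
```

```bash
python3 go.py 0.5265 0.219 0.052 0; python3 - <<'E'
from bench import vision
from h import *
a=vision.snapshot("scene");np.savez("scene7.npz",**a)
b=vision.snapshot("top");np.savez("top7.npz",**b)
A=[cv2.resize(s["img"][y:y+125,x:x+100],(400,500),interpolation=cv2.INTER_CUBIC) for s,x,y in [(a,325,205),(b,150,165)]]
cv2.imwrite("pics/z14.png",np.hstack(A)[:,:,::-1])
E
```

```text
t 12.87 tcp [0.5284 0.2201 0.1765] yaw 0.15 zt [ 0.0049  0.0024 -1.    ] F [1.42 0.02 0.8 ] w 0.995 j [-0.84  0.4   0.49  1.86 -0.23  0.93 -0.24]
shift [-0.0014 -0.0025  0.1245] turn 0.15 dist 0.125
```

View pics/z14.png

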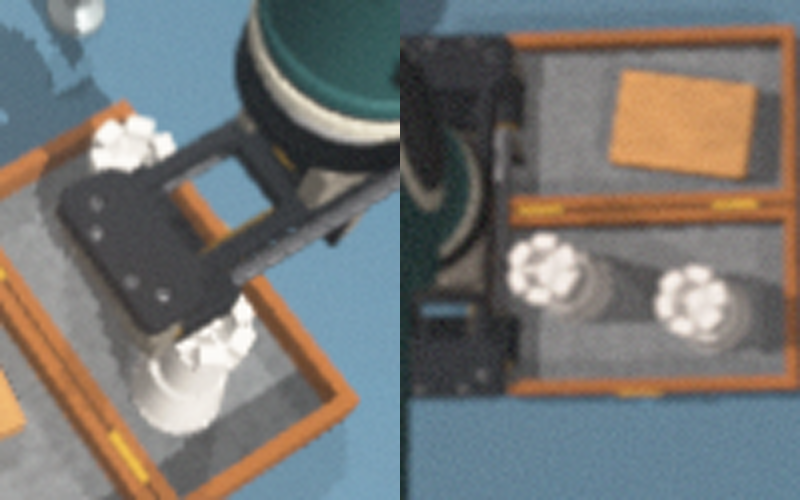

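Call:
drive_tool --motion "-0.001 -0.0025 0.035 0;-0.001 -0.0025 0.07 0;-0.001 -0.0025 0.105 0;-0.001 -0.0025 0.12 0;-0.001 -0.0025 0.128 0;-0.001 -0.0025 0.128 0;-0.001 -0.0025 0.128 0"

```text
t: 13.55
tcp_pos: [0.524, 0.2186, 0.0442]
orientation: [2.218, 2.225, -0.001]
force: [0.8, -0.2, 0.4]
gripper_width: 1.0
```

Call:
drive_tool --motion "0 0 0 0;0 0 0 0;0 0 0 0;0 0 0 0;0 0 0 0;0 0 0 0;0 0 0 0;0 0 0 0" --grip 0.85 --newtons 20

```text
t: 14.22
tcp_pos: [0.524, 0.2189, 0.0444]
orientation: [2.218, 2.225, 0.0]
force: [0.6, -0.4, 0.3]
gripper_width: 0.459
```

```bash
python3 - <<'E'
from bench import vision
from h import *
a=vision.snapshot("scene");np.savez("scene8.npz",**a)
b=vision.snapshot("top");np.savez("top8.npz",**b)
t=np.array([.524,.2189,.0444]);c=a["img"].copy()
x0,y0,w,h,k=330,250,75,70,9
c=cv2.resize(a["img"][y0:y0+h,x0:x0+w],None,fx=k,fy=k,interpolation=cv2.INTER_CUBIC)
c=np.clip(c.astype(float)*1.3,0,255).astype(np.uint8)
th=np.linspace(0,2*np.pi,40)
for zz,r,cx in((.093,.0215,.0),(.11,.0215,0),(.008,.0245,0),(.046,.0195,0)):
    P=np.c_[t[0]+cx+r*np.cos(th),t[1]+.0023+r*np.sin(th),np.full(40,zz)]
    q=(proj(a,P)-[x0,y0]+.5)*k;cv2.polylines(c,[q.astype(np.int32).reshape(-1,1,2)],True,(255,0,0),1)
cv2.imwrite("pics/z15.png",c[:,:,::-1])
E
```

```text
(no output)
```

View pics/z15.png

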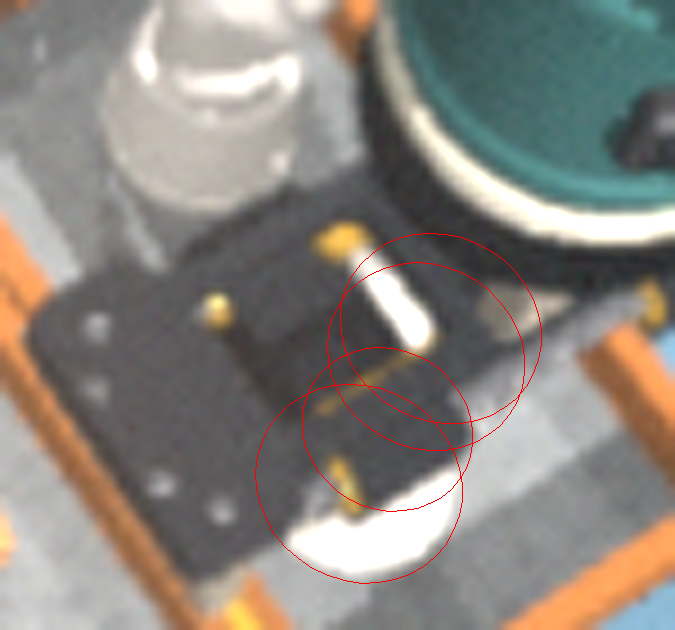

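Call:
drive_tool --motion "0 0 0 0;0 0 0 0;0 0 -0.015 0;0 0 -0.03 0;0 0 -0.034 0;0 0 -0.034 0;0 0 -0.034 0" --grip 0.3

```text
t: 14.9
tcp_pos: [0.5237, 0.2189, 0.0781]
orientation: [-2.218, -2.225, -0.0]
force: [1.1, -0.7, 0.7]
gripper_width: 0.698
```

Call:
drive_tool --motion "0 0 0 0;0 0 0 0;0 0 0 0;0 0 0 0;0 0 0 0;0 0 0 0" --grip 0.85 --newtons 30

```text
t: 15.4
tcp_pos: [0.5235, 0.2187, 0.0779]
orientation: [-2.218, -2.225, 0.001]
force: [-0.0, 0.9, -2.0]
gripper_width: 0.458
```

```bash
python3 - <<'E'
from bench import vision,env
from h import *
print(env.state()["gripper_width"])
a=vision.snapshot("scene");np.savez("scene9.npz",**a)
x0,y0,w,h,k=325,240,80,70,9
c=cv2.resize(a["img"][y0:y0+h,x0:x0+w],None,fx=k,fy=k,interpolation=cv2.INTER_CUBIC)
c=np.clip(c.astype(float)*1.3,0,255).astype(np.uint8)
cv2.imwrite("pics/z16.png",c[:,:,::-1])
E
```

```text
0.4576159739598273
```

View pics/z16.png

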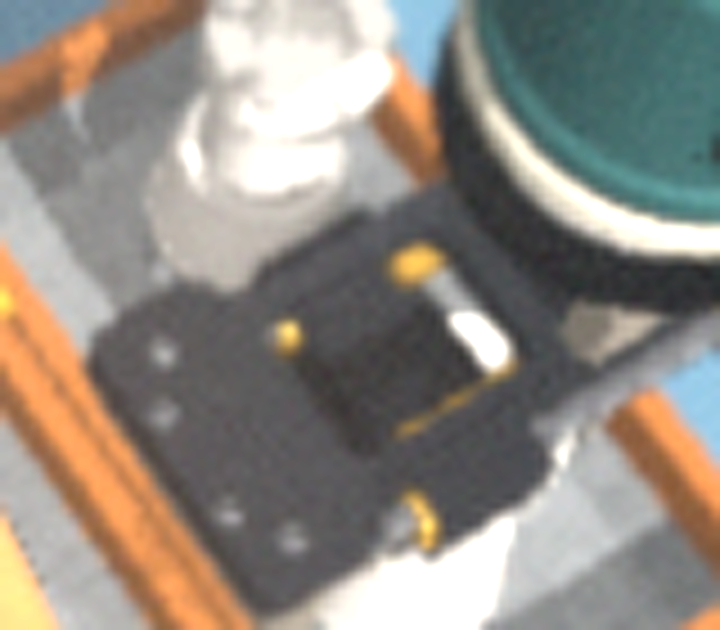

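Call:
drive_tool --motion "0 0 -0.004 0;0 0 -0.008 0;0 0 -0.012 0;0 0 -0.015 0;0 0 -0.015 0;0 0 -0.015 0"

```text
t: 15.95
tcp_pos: [0.524, 0.219, 0.0938]
orientation: [2.218, 2.225, 0.001]
force: [0.4, -0.1, -2.1]
gripper_width: 0.456
```

Call:
drive_tool --motion "0 0 -0.02 0;0 0 -0.04 0;0 0 -0.06 0;0 0 -0.07 0;0 0 -0.07 0;0 0 -0.07 0;0 0 -0.07 0"

```text
t: 16.53
tcp_pos: [0.523, 0.2186, 0.1622]
orientation: [-2.217, -2.225, 0.003]
force: [-0.7, -0.4, -2.4]
gripper_width: 0.451
```

```bash
python3 - <<'E'
from bench import vision,env
from h import *
F=[]
for i in range(10):
    a=vision.snapshot("scene");F.append(env.state()["force"])
F=np.array(F);print(F.mean(0),F.std(0)); 
b=vision.snapshot("top")
np.savez("scene10.npz",**a)
A=[cv2.resize(s["img"][y:y+125,x:x+100],(400,500),interpolation=cv2.INTER_CUBIC) for s,x,y in [(a,325,205),(b,150,165)]]
cv2.imwrite("pics/z17.png",np.hstack(A)[:,:,::-1])
E
python3 go.py 0.524 0.219 0.078 0
```

```text
[-0.33162653  0.07703954 -2.01303432] [0.39411674 0.5220323  0.55404551]
t 17.08 tcp [0.5239 0.2188 0.1633] yaw 0.19 zt [ 0. -0. -1.] F [ 0.46  0.54 -1.95] w 0.457 j [-0.84  0.41  0.49  1.88 -0.24  0.91 -0.23]
shift [0.0002 0.0001 0.0853] turn 0.19 dist 0.085
```

View pics/z17.png

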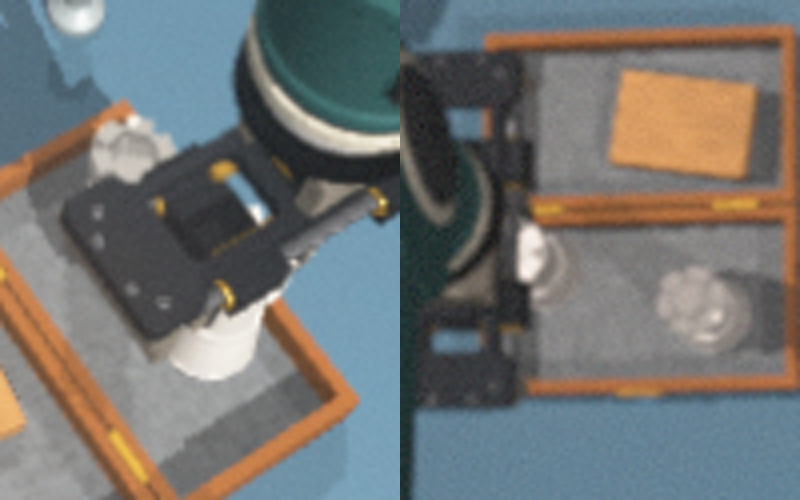

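The left rook is held upright above the tray at about −2.0 N, so it's probably the heavy one. I'll put it back in its place.

Call:
drive_tool --motion "0 0 0.03 0;0 0 0.055 0;0 0 0.072 0;0 0 0.08 0;0 0 0.084 0;0 0 0.0855 0;0 0 0.0855 0;0 0 0.0855 0"

```text
t: 17.75
tcp_pos: [0.5248, 0.2192, 0.0789]
orientation: [2.217, 2.225, 0.003]
force: [-0.8, -0.2, -2.1]
gripper_width: 0.455
```

Call:
drive_tool --motion "0 0 0 0;0 0 0 0;0 0 0 0;0 0 0 0;0 0 0 0;0 0 0 0" --grip 0.2

```text
t: 18.25
tcp_pos: [0.524, 0.2189, 0.078]
orientation: [2.218, 2.225, 0.001]
force: [0.4, -0.1, -0.4]
gripper_width: 0.796
```

Call:
drive_tool --motion "0 0 -0.03 0;0 0 -0.065 0;0 0 -0.09 0;0 0 -0.1 0;0 0 -0.1 0" --grip 0

```text
t: 18.67
tcp_pos: [0.5253, 0.2196, 0.1802]
orientation: [2.217, 2.225, 0.008]
force: [0.5, 0.5, -0.5]
gripper_width: 0.999
```

```bash
python3 go.py 0.506 0.1275 0.178 -20;  python3 - <<'E'
from bench import vision
from h import *
a=vision.snapshot("scene")
b=vision.snapshot("top")
np.savez("scene11.npz",**a);np.savez("top11.npz",**b)
A=[cv2.resize(s["img"][y:y+125,x:x+100],(400,500),interpolation=cv2.INTER_CUBIC) for s,x,y in [(a,325,205),(b,150,165)]]
cv2.imwrite("pics/z18.png",np.hstack(A)[:,:,::-1])
E
```

```text
t 18.67 tcp [0.5253 0.2196 0.1802] yaw 0.2 zt [ 0.0042  0.0028 -1.    ] F [ 0.45  0.5  -0.47] w 0.999 j [-0.85  0.39  0.5   1.87 -0.23  0.94 -0.24]
shift [-0.092  -0.0197  0.0019] turn 20.2 dist 0.094
```

View pics/z18.png

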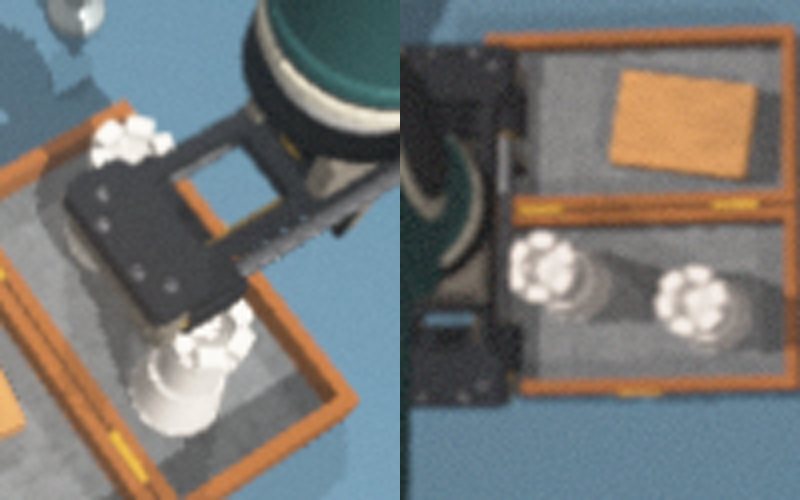

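Call:
drive_tool --motion "-0.092 -0.02 0 0;-0.092 -0.02 0 0;-0.092 -0.02 0 0;-0.092 -0.02 0 0;-0.092 -0.02 0 0"

```text
t: 19.18
tcp_pos: [0.5035, 0.1266, 0.1766]
orientation: [-2.218, -2.223, 0.003]
force: [-0.2, 1.0, 0.8]
gripper_width: 0.998
```

```bash
python3 go.py 0.5057 0.1277 0.078 0
```

```text
t 19.18 tcp [0.5035 0.1266 0.1766] yaw 0.11 zt [-1.9e-03 -4.0e-04 -1.0e+00] F [-0.17  0.96  0.77] w 0.998 j [-0.76  0.31  0.53  1.98 -0.2   0.9  -0.11]
shift [0.0011 0.0024 0.0986] turn 0.11 dist 0.099
```

Call:
drive_tool --motion "0.001 0.001 0.035 0;0.001 0.001 0.07 0;0.001 0.001 0.09 0;0.001 0.001 0.099 0;0.001 0.001 0.099 0;0.001 0.001 0.099 0"

```text
t: 19.68
tcp_pos: [0.5054, 0.1286, 0.0787]
orientation: [-2.216, -2.226, 0.001]
force: [0.7, -0.3, 0.3]
gripper_width: 1.003
```

Call:
drive_tool --motion "0 0 0 0;0 0 0 0;0 0 0 0;0 0 0 0;0 0 0 0;0 0 0 0;0 0 0 0;0 0 0 0" --grip 0.85 --newtons 30

```text
t: 20.35
tcp_pos: [0.5051, 0.1278, 0.0789]
orientation: [-2.218, -2.225, -0.0]
force: [-0.1, 0.1, 0.4]
gripper_width: 0.452
```

Call:
drive_tool --motion "0 0 -0.005 0;0 0 -0.02 0;0 0 -0.04 0;0 0 -0.06 0;0 0 -0.08 0;0 0 -0.085 0;0 0 -0.085 0;0 0 -0.085 0"

```text
t: 21.02
tcp_pos: [0.5048, 0.1278, 0.1634]
orientation: [-2.217, -2.225, 0.0]
force: [-0.2, -0.6, -1.3]
gripper_width: 0.46
```

```bash
python3 - <<'E'
from bench import vision,env
from h import *
F=[]
for i in range(10):
    a=vision.snapshot("scene");F.append(env.state()["force"])
F=np.array(F);print(F.mean(0),F.std(0)); 
b=vision.snapshot("top")
np.savez("scene12.npz",**a)
A=[cv2.resize(s["img"][y:y+125,x:x+100],(400,500),interpolation=cv2.INTER_CUBIC) for s,x,y in [(a,325,205),(b,150,165)]]
cv2.imwrite("pics/z19.png",np.hstack(A)[:,:,::-1])
E
python3 go.py 0.524 0.219 0.078 0
```

```text
[-0.21063568  0.00640607 -0.71733398] [0.62632155 0.26982739 0.50549615]
t 21.57 tcp [0.5051 0.1277 0.1637] yaw 0.18 zt [-2.e-04 -1.e-04 -1.e+00] F [-1.08  0.13 -0.77] w 0.456 j [-0.75  0.34  0.53  1.99 -0.22  0.87 -0.1 ]
shift [0.0912 0.0192 0.0857] turn 0.18 dist 0.127
```

View pics/z19.png

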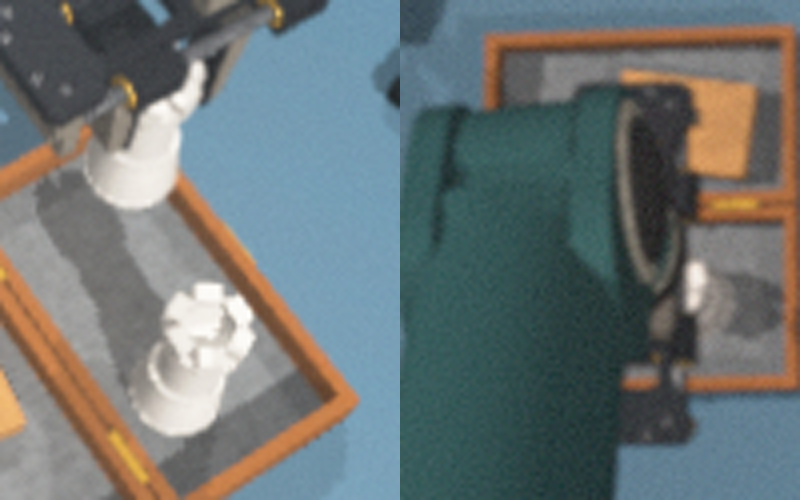

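The right rook reads −0.72 N against −2.0 N for the left, so the left one is heavier. I'll put the right one back and go for the left.

Call:
drive_tool --motion "0 0 0.03 0;0 0 0.055 0;0 0 0.072 0;0 0 0.08 0;0 0 0.084 0;0 0 0.0855 0;0 0 0.0855 0;0 0 0.0855 0"

```text
t: 22.23
tcp_pos: [0.5061, 0.128, 0.0793]
orientation: [2.217, 2.224, 0.003]
force: [0.3, -0.4, -1.2]
gripper_width: 0.456
```

Call:
drive_tool --motion "0 0 0 0;0 0 0 0;0 0 0 0;0 0 0 0;0 0 0 0;0 0 0 0" --grip 0.2

```text
t: 22.73
tcp_pos: [0.5052, 0.1278, 0.0784]
orientation: [2.218, 2.225, 0.0]
force: [0.4, 0.1, 0.8]
gripper_width: 0.798
```

Call:
drive_tool --motion "0 0 -0.03 0;0 0 -0.065 0;0 0 -0.09 0;0 0 -0.1 0;0 0 -0.1 0" --grip 0

```text
t: 23.15
tcp_pos: [0.5067, 0.1283, 0.1806]
orientation: [2.217, 2.224, 0.008]
force: [0.1, 0.1, -0.1]
gripper_width: 0.998
```

```bash
python3 go.py 0.524 0.219 0.178 0
```

```text
t 23.15 tcp [0.5067 0.1283 0.1806] yaw 0.2 zt [ 0.0044  0.0024 -1.    ] F [ 0.1   0.1  -0.09] w 0.998 j [-0.77  0.31  0.55  1.98 -0.21  0.9  -0.11]
shift [0.0906 0.0176 0.0029] turn 0.2 dist 0.092
```

Call:
drive_tool --motion "0.091 0.019 0.002 0;0.091 0.019 0.002 0;0.091 0.019 0.002 0;0.091 0.019 0.002 0;0.091 0.019 0.002 0"

```text
t: 23.57
tcp_pos: [0.5228, 0.2185, 0.1744]
orientation: [-2.216, -2.226, 0.006]
force: [-0.8, -1.3, 0.0]
gripper_width: 1.001
```

```bash
python3 go.py 0.524 0.219 0.078 0; python3 - <<'E'
from bench import vision
from h import *
a=vision.snapshot("scene")
b=vision.snapshot("top")
np.savez("scene13.npz",**a);np.savez("top13.npz",**b)
A=[cv2.resize(s["img"][y:y+125,x:x+100],(400,500),interpolation=cv2.INTER_CUBIC) for s,x,y in [(a,325,205),(b,150,165)]]
cv2.imwrite("pics/z20.png",np.hstack(A)[:,:,::-1])
E
```

```text
t 23.57 tcp [0.5228 0.2185 0.1744] yaw 0.27 zt [-0.0026 -0.0023 -1.    ] F [-0.84 -1.32  0.04] w 1.001 j [-0.86  0.4   0.51  1.87 -0.24  0.93 -0.23]
shift [0.0007 0.0015 0.0964] turn 0.27 dist 0.096
```

View pics/z20.png

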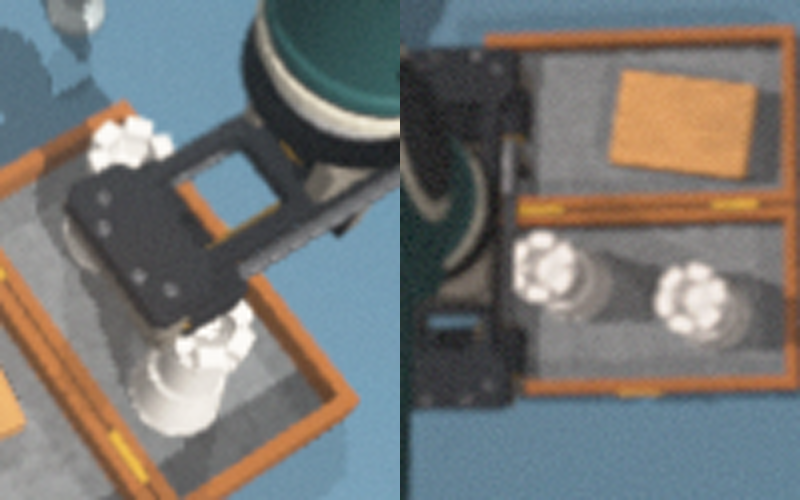

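Call:
drive_tool --motion "0 0 0.035 0;0 0 0.07 0;0 0 0.09 0;0 0 0.099 0;0 0 0.099 0;0 0 0.099 0"

```text
t: 24.17
tcp_pos: [0.5244, 0.2178, 0.0779]
orientation: [2.219, 2.223, 0.0]
force: [1.4, -0.2, 0.6]
gripper_width: 1.002
```

Call:
drive_tool --motion "0 0 0 0;0 0 0 0;0 0 0 0;0 0 0 0;0 0 0 0;0 0 0 0;0 0 0 0;0 0 0 0" --grip 0.85 --newtons 35

```text
t: 24.83
tcp_pos: [0.524, 0.2189, 0.0774]
orientation: [2.218, 2.225, 0.001]
force: [0.4, 0.1, 0.3]
gripper_width: 0.455
```

```bash
python3 go.py 0.5005 -0.193 0.16 -40
```

```text
t 24.83 tcp [0.524  0.2189 0.0774] yaw 0.19 zt [ 4.e-04  0.e+00 -1.e+00] F [0.37 0.11 0.35] w 0.455 j [-0.8   0.54  0.45  1.93 -0.33  0.75 -0.16]
shift [-0.4118 -0.0249 -0.0826] turn 40.19 dist 0.421
```

Call:
drive_tool --motion "0 0 -0.01 0;0 0 -0.03 0;0 0 -0.06 0;0 0 -0.09 0;0 0 -0.12 0;0 0 -0.14 0;0 0 -0.145 0;0 0 -0.145 0"

```text
t: 25.5
tcp_pos: [0.5244, 0.2191, 0.2239]
orientation: [2.218, 2.225, 0.005]
force: [0.2, -0.5, -2.4]
gripper_width: 0.455
```

Call:
drive_tool --motion "-0.03 -0.002 0 3;-0.06 -0.004 0 6;-0.1 -0.006 0 10;-0.14 -0.008 0 14;-0.18 -0.01 0 18;-0.22 -0.012 0 22;-0.26 -0.014 0 26;-0.3 -0.017 0 30"

```text
t: 26.17
tcp_pos: [0.5062, -0.0828, 0.2207]
orientation: [-2.719, -1.57, 0.004]
force: [1.4, 0.1, -3.2]
gripper_width: 0.452
```

```bash
python3 go.py 0.5005 -0.193 0.1534 -40
```

```text
t 26.17 tcp [ 0.5062 -0.0828  0.2207] yaw -30.0 zt [-2.9e-03 -1.0e-04 -1.0e+00] F [ 1.38  0.14 -3.18] w 0.452 j [-0.55  0.27  0.77  1.96 -0.22  1.   -0.2 ]
shift [-0.0982  0.0503  0.0673] turn 10.0 dist 0.129
```

Call:
drive_tool --motion "-0.03 0.015 0 3;-0.06 0.03 0 6;-0.085 0.044 0.01 9;-0.096 0.05 0.03 10;-0.098 0.05 0.05 10;-0.098 0.05 0.062 10;-0.098 0.05 0.068 10;-0.098 0.05 0.068 10"

```text
t: 26.83
tcp_pos: [0.5012, -0.19, 0.1523]
orientation: [-2.842, -1.332, 0.006]
force: [-0.0, 0.6, -2.5]
gripper_width: 0.452
```

Call:
drive_tool --motion "0 0 0 0;0 0 0 0;0 0 0 0;0 0 0 0"

```text
t: 27.17
tcp_pos: [0.5032, -0.1908, 0.1551]
orientation: [2.844, 1.333, 0.002]
force: [0.3, -0.0, -2.0]
gripper_width: 0.451
```

```bash
python3 go.py 0.5005 -0.193 0.1534 -40; python3 - <<'E'
from bench import vision
from h import *
a=vision.snapshot("scene")
b=vision.snapshot("top")
np.savez("scene14.npz",**a);np.savez("top14.npz",**b)
A=[cv2.resize(s["img"][y:y+125,x:x+100],(400,500),interpolation=cv2.INTER_CUBIC) for s,x,y in [(a,225,95),(b,295,155)]]
cv2.imwrite("pics/z21.png",np.hstack(A)[:,:,::-1])
cv2.imwrite("pics/full14.png",a["img"][:,:,::-1])
E
```

```text
t 27.17 tcp [ 0.5032 -0.1908  0.1551] yaw -39.76 zt [ 0.0016  0.     -1.    ] F [ 0.33 -0.03 -2.01] w 0.451 j [-0.31  0.43  0.78  1.97 -0.38  0.89 -0.03]
shift [-0.0034 -0.0007  0.0017] turn 0.24 dist 0.004
```

View pics/z21.png

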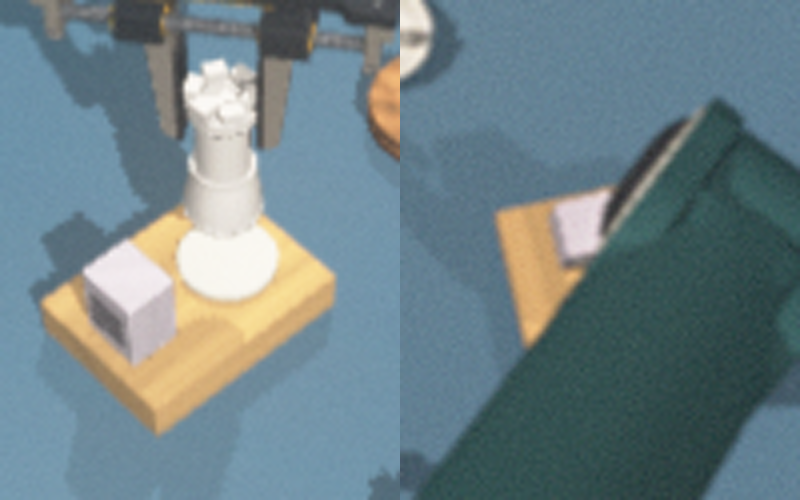

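View pics/full14.png

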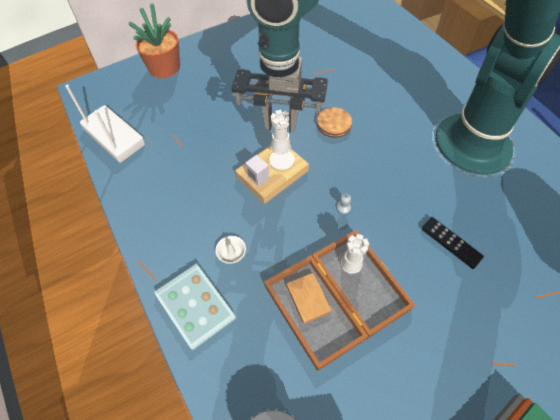

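Call:
drive_tool --motion "-0.0015 -0.0005 0.001 0;-0.003 -0.0007 0.0017 0;-0.003 -0.0007 0.0017 0;-0.003 -0.0007 0.0017 0;-0.003 -0.0007 0.0017 0;-0.003 -0.0007 0.0017 0"

```text
t: 27.77
tcp_pos: [0.5001, -0.193, 0.1526]
orientation: [2.845, 1.332, 0.0]
force: [0.6, 0.4, -1.3]
gripper_width: 0.455
```

```bash
python3 go.py 0.5005 -0.193 0.1534 -40; python3 - <<'E'
from bench import vision,env
from h import *
a=vision.snapshot("scene");np.savez("scene15.npz",**a)
t=env.state()["tcp_pos"];x0,y0,w,h,k=255,95,55,80,8
c=cv2.resize(a["img"][y0:y0+h,x0:x0+w],None,fx=k,fy=k,interpolation=cv2.INTER_CUBIC)
th=np.linspace(0,2*np.pi,60);u=t[2]-.0694
def circ(cx,cy,z,r,col):
    P=np.c_[cx+r*np.cos(th),cy+.0023+r*np.sin(th),np.full(60,z)];q=(proj(a,P)-[x0,y0]+.5)*k
    cv2.polylines(c,[q.astype(np.int32).reshape(-1,1,2)],True,col,1)
for zz,r in((0,.0245),(.038,.0195),(.041,.0165),(.102,.0215)): circ(t[0],t[1],u+zz,r,(255,0,0))
circ(.5005,-.193,.034,.032,(0,0,255))
cv2.imwrite("pics/z22.png",c[:,:,::-1]);print(u)
E
```

```text
t 27.77 tcp [ 0.5001 -0.193   0.1526] yaw -39.81 zt [ 1.e-04  0.e+00 -1.e+00] F [ 0.64  0.39 -1.33] w 0.455 j [-0.31  0.43  0.78  1.98 -0.38  0.89 -0.03]
shift [ 0.0002  0.0003 -0.0008] turn 0.19 dist 0.001
0.08323423155975977
```

View pics/z22.png

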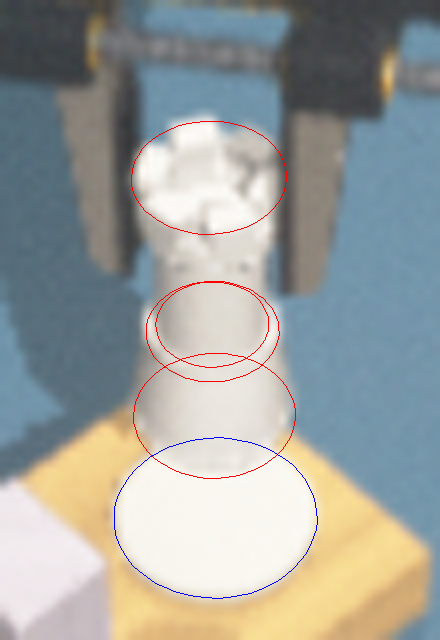

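The rook's red rings and the disc's blue ring fit the image (foot (214,415), disc (215,518)). The rook is upright, centred, and about 49 mm above the disc. I'll let it settle and hand in.

Call:
drive_tool --motion "0 0 0 0;0 0 0 0;0 0 0 0;0 0 0 0"

```text
t: 28.15
tcp_pos: [0.5001, -0.193, 0.1526]
orientation: [2.845, 1.332, 0.0]
force: [-0.1, -0.4, -1.8]
gripper_width: 0.449
```

```bash
python3 - <<'E'
from bench import vision,env
from h import *
a=vision.snapshot("scene");o=load("scene0.npz")
for n,(x,y) in dict(stopper=(344,203),dish=(231,250)).items():
    p=a["img"][y-10:y+11,x-10:x+11].astype(int);q=o["img"][y-10:y+11,x-10:x+11].astype(int);print(n,np.abs(p-q).mean())
s=env.state();print(s["t"],s["tcp_pos"],s["force"],s["gripper_width"])
print(env.job_done())
E
```

```text
stopper 2.5517762660619803
dish 4.375661375661376
28.2 [ 0.50008628 -0.19295895  0.15265283] [-0.17733485  0.064201   -1.78792318] 0.45673972408145874
the job is handed in; nothing more can be done
None
```

I plugged in the lamp, weighed both rooks and handed the job in at 28.2 s of the 72 s allowed. I ended it holding the heavier, left rook over the disc.

- **Lamp:** It is fully home, with its shoulder on the stand, and released. The two views after release show it square with the stand and the vents facing away from the disc. I took the plain white panel opposite the vents to be the lit face; I saw it only once, at a slant, before plugging in.
- **Weights:** I lifted the left rook first and felt about 2.0 N, then stood it back upright. The right one then felt about 0.7 N, and I also stood it back upright and released it. Each reading is an average of 10 samples with about 0.5 N scatter. The left one is clearly heavier, though 2.0 N is slightly under the 2.1 to 2.8 N its stated mass would give.
- **Final pose:** The last view shows the left rook upright and centred over the disc. Its underside is about 49 mm above the disc face.
- **Other things:** The lighter rook is standing in the box. The stopper and ring dish look unmoved; comparing image patches showed only small differences (2.6 and 4.4 grey levels on average).

**What did not go as expected**
- **Grip on the rooks:** Closing on the neck stopped at about 42 mm instead of 33 mm at both heights I tried, apparently because the fingers met the head. I held both rooks by the head instead, and saw no slip.
- **Lamp in the grip:** It sat about 4 mm off centre, which I corrected for before plugging it in.
- **Cameras:** The two cameras disagreed by about 5 mm in y. I checked one of them against the fingertips and corrected for it.

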